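Set out four small framed paintings in an even row on the display easel

TASK

Get the low display easel ready to show: slide the three small framed paintings that lean on it along its ledge, without lifting them off, and stand the matching fourth one from the picture rack softly beside them at the end nearest the rack, painted side out like the others. All four must finish as one evenly spaced row centred on the ledge, 20 mm between neighbouring frames, each standing square on the ledge and leaning flat on the backrest. Leave the brushes, tubes and other studio things, and the other boards in the rack, where they are.

Things in the scene. Friction and masses are not known exactly. Their poses are not given: they have to be found in the camera images.
- easel: low table-top display easel of pale wood, fixed, 440 mm wide. Origin on the table under mid-width; own +x is its front, which the paintings face (away from the robot), own y runs along the ledge, z up. Its backrest plane leans back 30 degrees from vertical, top towards own -x. A seated picture has its origin at own x 7.8, z 94.5 mm and leans with the backrest
- easel_ledge (a point): middle of the line where backrest plane and ledge top meet: 90 mm above the easel's origin. The ledge (440 mm along easel y, waxed, slippery, friction about 0.3; no marks) is square to the backrest, so it rises towards the front; 36 mm deep with a lip 6 mm thick, 8 mm high along its front edge (30 mm clear depth)
- easel_rail (a point): middle of the top front edge of the backrest, 70 mm up the leaning plane from the ledge. The backrest is one flat rail, 420 mm long and 12 mm thick, from 40 to 70 mm up the plane; above it the upper 50 mm of each picture stands free in front and behind
- picture_left: small painting in a dark wood frame, 70 mm wide (own y) x 120 mm tall (own z) x 18 mm thick (own x), about 0.14 kg, varnished; origin at the centre of its underside, own z up the picture, +x out of its painted front. One of three that lean side by side on the easel, unevenly spaced, sometimes almost touching: the one at the easel's +y end
- picture_middle: small painting in a dark wood frame, 70 mm wide (own y) x 120 mm tall (own z) x 18 mm thick (own x), about 0.14 kg, varnished; origin at the centre of its underside, own z up the picture, +x out of its painted front. The middle one of the three on the easel
- picture_right: small painting in a dark wood frame, 70 mm wide (own y) x 120 mm tall (own z) x 18 mm thick (own x), about 0.14 kg, varnished; origin at the centre of its underside, own z up the picture, +x out of its painted front. The one of the three on the easel that is nearest the rack (easel's -y side)
- picture_new: small painting in a dark wood frame, 70 mm wide (own y) x 120 mm tall (own z) x 18 mm thick (own x), about 0.14 kg, varnished; origin at the centre of its underside, own z up the picture, +x out of its painted front. Stands upright in one of the rack's three slots, top edge 135 mm above the table, front towards the rack's +x; may lean up to 5 degrees
- picture_new_face (a point): centre of the painted front face of picture_new: 9 mm along own +x and 60 mm up from its origin
- rack: picture rack of pale wood, fixed, to the robot's right of the easel: base 200 mm (own x) x 120 mm (own y) x 15 mm thick, with three upright slots at own x -60, 0, 60 mm (which holds which board varies), each 24 mm wide between pairs of 8 mm dowels at own y -24 and 24 mm, tops 85 mm above the table. Origin on the table under its centre
- small_canvas: bystander: small white canvas, 100 mm wide x 80 mm tall x 18 mm, in another rack slot (top 95 mm above the table); origin bottom centre
- panel_block: bystander: bare plywood panel, 110 mm wide x 75 mm tall x 18 mm, in another rack slot (top 90 mm above the table); origin bottom centre
- brush_jar: bystander: glass jar 72 mm across, 100 mm high, with brushes standing to 220 mm, left of the easel; origin bottom centre
- oil_bottle: bystander: brown bottle, 52 mm across, 120 mm high, beyond the rack; origin bottom centre
- tube_a: bystander: paint tube, 100 mm long, 22 mm high, lying in front of the easel; origin bottom centre
- tube_b: bystander: paint tube, 100 mm long, 22 mm high, lying in front of the easel; origin bottom centre
- tape_roll: bystander: roll of paper tape, 90 mm across, 24 mm high, lying flat in front and to the right of the easel; origin bottom centre
- flat_brush: bystander: flat brush, 200 mm long, lying on the table behind the easel (robot's side), roughly along the ledge's direction
Mind the look-alikes: they are no part of the job. Leave any red look-alike of the picture_left alone. What is shaped like the picture_right but pink is not meant.

How it is judged:
By the outcome, as a careful person would: the job done as asked, in the order asked, and still so for the second after the job is handed in, with the robot touching nothing.
It also fails if it takes over 58 s, if anything falls off the work surface, if the arm or the gripper's body presses on something with over 40 N, if the wrist force passes 120 N, or if a joint passes its speed limit or range.

ROBOT

A 7-joint arm with a two-finger parallel gripper is mounted at the origin on the work surface. World frame = base frame: x ahead of the robot, y to its left, z up, the work surface at z = 0. Lengths are in m, angles in rad, forces in N, time in s.
With the tool pointing down it reaches from about 0.35 to 0.9 m from the base axis. Payload 8.1 kg.
Tool frame: the origin (TCP) lies midway between the tips of the shut fingers; the grasp point (between the pads) lies 19 mm behind it; z points along the fingers, y is the line along which they close (so a half turn about z gives the same grasp; the last joint's range is limited). The gripper opens to 92 mm and grips with 3 to 60 N. Pads are 19 mm wide; open, the fingers measure 130 mm over their backs; the gripper's body (75 mm by 190 mm) begins 47 mm behind the grasp point.
Start: joints at [1.167, 0.434, 0.025, 1.573, -0.012, 1.134, -0.075], TCP at [0.185, -0.597, 0.227] pointing down, gripper open.
Joint ranges: [-2.62, 2.62], [-0.44, 2.09], [-1.27, 1.32], [0.08, 2.57], [-1.32, 4.46], [0.12, 2], [-2.74, 2.74]. Speed limits (rad/s): [2.22, 2.22, 3.01, 3.01, 3.14, 3.14, 3.14].

INTERFACE

Orientations are given as a rotation vector (axis times angle).
In Python, from cell import observe, cams, job gives the robot as it stands. The module is installed in compiled form; this text tells all that it offers.
- The arm moves only by the tool step_arm, never from a script. Its argument "steps" is a list of rows, each a list of 6 numbers: the shift along the world's x, y, z in mm, then the turn, a rotation vector about the world's x, y, z in rad. In form: [[dx, dy, dz, rx, ry, rz], ...]. A call has 1 to 20 rows; each row shifts and turns the commanded pose from where the row before left it; what a row does not reach is not made up. A row lasts 1/12 s, in which the tool goes at most 41.7 mm and 7.16 degrees, less where a joint would pass 70% of its speed; a pose out of reach is approached as far as the arm can. A call with a gripper value outside its range is refused whole. "gripper" is the opening, from 0 (shut) to 1 (fully open), set as the call begins (left out, the last holds). The fingers move at their own pace and stop on an object; "force" is the grip in N (left out, the last holds). Time passes only in rows, so rows that do not move let the fingers close. It gives the time, the measured TCP pose, the force, the opening and the grip force at its end, in the units of the state.
- observe(): the state, without advancing time (a new reading comes with each control period).
- cams.get_image(name): name is "scene" or "top" or "wrist"; returns the picture (400x640x3 uint8, red, green, blue); there is no depth.
- cams.get_calibration(name): a dict with "fov_y" (degrees; the focal length in pixels is half the picture's height over the tangent of half this angle, whatever the lens; pixels are square), "cx", "cy" (the principal point, pixels), "world_to_cam" (4x4, takes a point from world to camera coordinates). Camera axes: x right, y up, looking along -z (the intrinsics and any distortion apply to the point x, -y, -z); pixel columns grow to the right and rows downward; lengths in m; the calibration is good to about 2 mm. A picture is of the moment at which its call begins: read the wrist's pose just before it. get_calibration takes no time and is no camera call; for the wrist camera it gives the pose at the moment of the call.
- job.sign_off(): hands the job in; it is judged then, once.
The state is a dict: "clock": time; "joints": joint angles; "dq": joint speeds; "joint_efforts": joint torques, N m; "position": TCP position; "ee_rot": TCP orientation; "force": force on the tool from outside, world axes, zero at the start; "ft_torque": the same for the moment, N m; "width": opening from 0.0 (shut) to 1.0 (fully open); "gripper_force": force on a finger pad.
Only numpy, scipy, OpenCV 4.12 (cv2) and the standard library are available. Lean on these libraries where they do the work, as an engineer would, in place of code of your own. Each camera call takes 0.05 s, during which the arm holds its last target. There are 200 camera calls.

## Working session

There is one attempt and no reset: what is moved stays moved. The work goes in short steps, Python scripts to look and compute and a tool call to move; the robot and the scene stay as the last step left them, time stands still between calls to the robot, and variables do not carry over. Pictures are saved under pics/ and viewed, at most 10 in all, crops included, and the job is handed in when it is done.

Besides the shell and the picture viewer there is one more tool, called after "Emit:" as a command line: name --pt "numbers of a row" for each row, then --argument value for the rest. step_arm: Moves the arm, as the interface text tells. Its arguments: {"type":"object","properties":{"steps":{"type":"array","items":{"type":"array","items":{"type":"number"}}},"gripper":{"type":"number"},"force":{"type":"number"}},"required":["steps"]}

```bash
mkdir -p pics
python3 - <<'E'
from cell import observe,cams,job
import cv2,numpy as np
s=observe();print(s)
ims=[]
for n in("scene","top","wrist"):
    im=cams.get_image(n);c=cams.get_calibration(n);print(n,c)
    cv2.imwrite(f"pics/{n}0.png",im[:,:,::-1]);np.save(f"pics/{n}0.npy",im)
E
```

```text
{'clock': 0.0, 'joints': array([ 1.16738127,  0.43522601,  0.02496494,  1.57409464, -0.0116005 ,
        1.13398632, -0.07509176]), 'dq': array([-8.72495933e-05,  9.15807116e-04,  2.98965453e-05,  4.32168346e-04,
        3.17915038e-04, -4.55069717e-04, -4.64572326e-04]), 'joint_efforts': array([ 1.86743625e-05, -6.67851663e+01,  9.84855630e-01, -3.14455962e+01,
       -6.07184717e-02,  4.30668646e-02,  1.61295757e-04]), 'position': array([ 0.18498642, -0.59646522,  0.22594394]), 'ee_rot': array([-3.10462959e+00, -4.70426579e-01,  5.83222650e-04]), 'force': array([-0.08214612, -0.77259715, -0.12393161]), 'ft_torque': array([ 0.06518304, -0.01438391,  0.00660986]), 'gripper_force': 0.0, 'width': 0.9999151815481221}
scene {'fov_y': 50.39642216164796, 'cx': 324.2871462496381, 'cy': 195.42633518963348, 'world_to_cam': array([[ 0.02196202,  0.9997241 ,  0.00833087, -0.06588559],
       [-0.85876541,  0.01459751,  0.51216099,  0.4042504 ],
       [ 0.51189807, -0.01840235,  0.85884907, -1.4372145 ],
       [ 0.        ,  0.        ,  0.        ,  1.        ]])}
top {'fov_y': 57.90705347906
[... 158 characters left out ...]
      [ 9.95389155e-01,  3.19569683e-03,  9.58656273e-02,
        -5.37323635e-01],
       [-9.58677083e-02,  5.04141899e-04,  9.95393956e-01,
        -1.21203189e+00],
       [ 0.00000000e+00,  0.00000000e+00,  0.00000000e+00,
         1.00000000e+00]])}
wrist {'fov_y': 65.79128298442122, 'cx': 318.66116253681827, 'cy': 200.71380504012603, 'world_to_cam': array([[ 2.95222486e-01, -9.55428333e-01, -6.20304617e-04,
        -6.24707129e-01],
       [ 9.23491683e-01,  2.85520563e-01, -2.56205229e-01,
         2.96022606e-02],
       [ 2.44962845e-01,  7.50646985e-02,  9.66622209e-01,
        -3.89056048e-01],
       [ 0.00000000e+00,  0.00000000e+00,  0.00000000e+00,
         1.00000000e+00]])}
```

View pics/scene0.png

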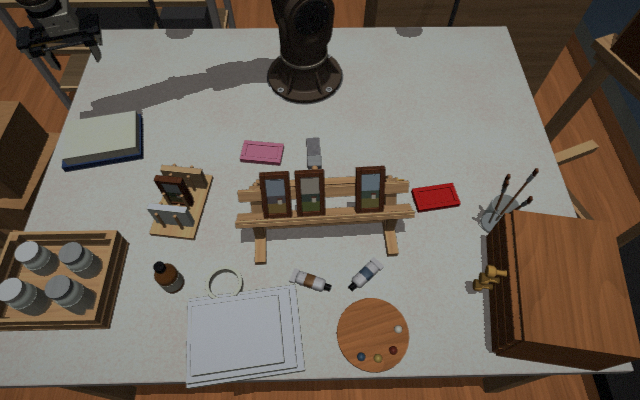

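View pics/top0.png

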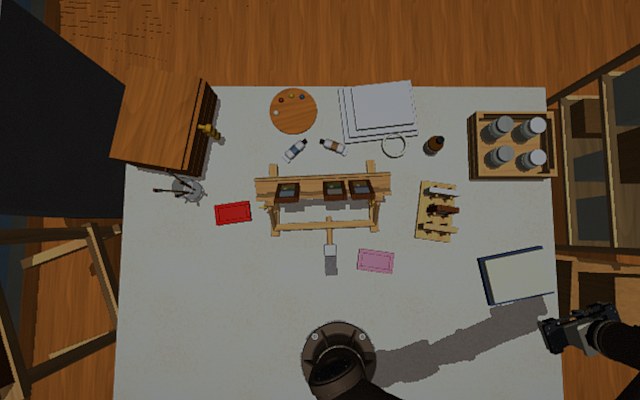

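The scene view looks from the front. The three easel paintings are at about (275,193), (310,192) and (370,190). The rack is at (182,200), with a dark framed board in its middle slot at (173,190). Decoys are the pink tile (262,152) and the red one (436,197), both lying flat. Next I'll get coarse positions.

```bash
cat > h.py <<'E'
import numpy as np,cv2
from cell import observe,cams,job
from scipy.spatial.transform import Rotation as R
def ray(c,u,v):
    f=200/np.tan(np.radians(c['fov_y'])/2); W=np.array(c['world_to_cam'])
    d=np.array([(u-c['cx'])/f,-(v-c['cy'])/f,-1]); Rm=W[:3,:3]
    return -Rm.T@W[:3,3], Rm.T@d
def onz(c,u,v,z):
    o,d=ray(c,u,v); return o+d*(z-o[2])/d[2]
def onplane(c,u,v,p,n):
    o,d=ray(c,u,v); return o+d*((p-o)@n)/(d@n)
def proj(c,p):
    f=200/np.tan(np.radians(c['fov_y'])/2); q=np.array(c['world_to_cam'])@np.r_[p,1]
    return c['cx']-f*q[0]/q[2]*1, c['cy']+f*q[1]/q[2]
def tri(c1,a,c2,b):
    o1,d1=ray(c1,*a);o2,d2=ray(c2,*b)
    t=np.linalg.lstsq(np.c_[d1,-d2],o2-o1,rcond=None)[0]
    p,q=o1+d1*t[0],o2+d2*t[1]; return (p+q)/2,np.linalg.norm(p-q)
def snap(n,tag):
    s=observe();c=cams.get_calibration(n);im=cams.get_image(n)
    cv2.imwrite(f"pics/{n}{tag}.png",im[:,:,::-1]);np.save(f"pics/{n}{tag}.npy",{'s':s,'c':c,'im':im},allow_pickle=True);return s,c,im
E
python3 - <<'E'
from h import *
t=cams.get_calibration('top');s=cams.get_calibration('scene');w=cams.get_calibration('wrist')
# rough: easel ledge lip ends top (255,180)/(391,175)?; rack corners
for n,u,v,z in[('ledgeL',255,185,.11),('ledgeR',391,181,.11),('rackTL',424,180,.015),('rackTR',457,183,.015),('rackBL',416,237,.015),('rackBR',452,241,.015)]:
    print(n,onz(t,u,v,z).round(3))
for n,u,v in[('rackTL',164,163),('rackTR',213,172),('rackBL',150,234),('rackBR',195,238)]:print(n,onz(s,u,v,.015).round(3))
W=np.array(w['world_to_cam']);st=observe()
cw=-W[:3,:3].T@W[:3,3];Rt=R.from_rotvec(st['ee_rot'])
print('cam in tool',Rt.inv().apply(cw-st['position']),'look',Rt.inv().apply(-W[2,:3]),'right',Rt.inv().apply(W[0,:3]),Rt.as_matrix())
a=cv2.imread('pics/top0.png')[150:260,240:470];b=cv2.imread('pics/scene0.png')[150:260,140:420]
a=cv2.resize(a,None,fx=2.8,fy=2.6,interpolation=cv2.INTER_CUBIC)
cv2.imwrite('pics/crop.png',np.vstack([cv2.resize(a,(784,290)),cv2.resize(b,(784,308),interpolation=cv2.INTER_CUBIC)]))
E
```

```text
ledgeL [0.57 0.27 0.11]
ledgeR [ 0.585 -0.166  0.11 ]
rackTL [ 0.602 -0.299  0.015]
rackTR [ 0.592 -0.413  0.015]
rackBL [ 0.406 -0.267  0.015]
rackBR [ 0.392 -0.389  0.015]
rackTL [ 0.363 -0.406  0.015]
rackTR [ 0.397 -0.261  0.015]
rackBL [ 0.591 -0.404  0.015]
rackBR [ 0.604 -0.285  0.015]
cam in tool [ 0.07038576  0.00020824 -0.1571492 ] look [-2.56067212e-01  2.74442164e-04  9.66658941e-01] right [-1.08189874e-03  9.99999252e-01 -5.70501890e-04] [[ 9.55108521e-01  2.96255759e-01 -4.88459358e-04]
 [ 2.96256128e-01 -9.55107903e-01  1.09542688e-03]
 [-1.42004872e-04 -1.19096062e-03 -9.99999281e-01]]
```

View pics/crop.png

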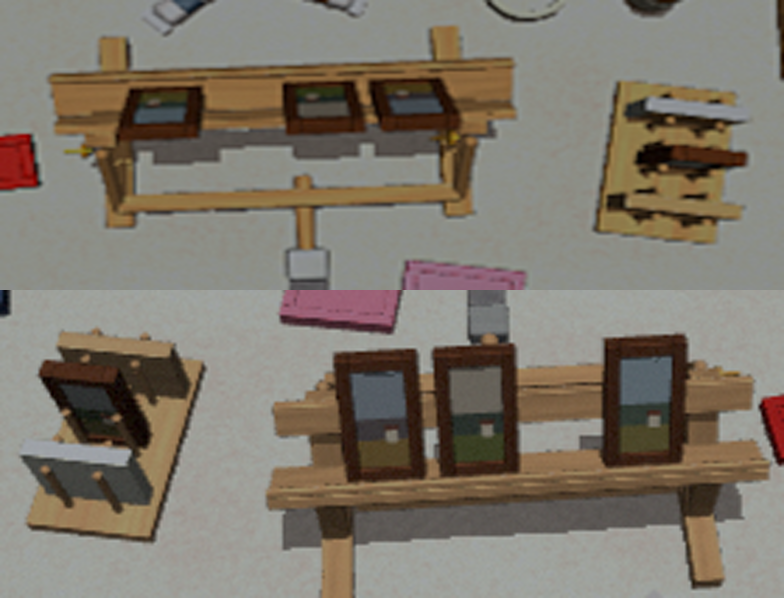

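The top and scene views agree. The rack centre is near (0.50,-0.34), yawed about -8°, and the easel ledge runs from y 0.27 to -0.17. The crop shows only one dark framed painting in the rack, in the middle slot at scene (173,190). The front slot holds the white canvas and the rear slot the bare panel. The pink and red tiles are loose decoys on the table. I'll look at the rack with the wrist camera on the way.

Emit:
step_arm --pt "26 21 13 0 0 0.094" --pt "26 21 13 0 0 0.094" --pt "26 21 13 0 0 0.094" --pt "26 21 13 0 0 0.094" --pt "26 21 13 0 0 0.094" --pt "26 21 13 0 0 0.094" --pt "26 21 13 0 0 0.094" --pt "26 21 13 0 0 0.094" --pt "26 21 13 0 0 0.094" --pt "26 21 13 0 0 0.094" --pt "26 21 13 0 0 0.094" --pt "26 21 13 0 0 0.094" --pt "0 0 0 0 0 0"

```text
clock: 1.23
position: [0.5031, -0.3385, 0.3849]
ee_rot: [2.356, 2.075, 0.009]
force: [-0.2, 0.5, 0.2]
width: 1.0
gripper_force: 0.0
```

Run:
```python
from h import *
s,c,im=snap('wrist','1');print(s['clock'],s['position'],R.from_rotvec(s['ee_rot']).as_matrix().round(3),s['joints'].round(2))
```

```text
1.2333 [ 0.50311665 -0.33847607  0.38486835] [[ 0.127  0.992  0.005]
 [ 0.992 -0.127  0.002]
 [ 0.003  0.005 -1.   ]] [ 0.73  0.35 -0.33  1.33  0.11  1.48  0.28]
```

Emit:
step_arm --pt "3 36 7 0 0 0.015" --pt "3 36 7 0 0 0.015" --pt "3 36 7 0 0 0.015" --pt "3 36 7 0 0 0.015" --pt "3 36 7 0 0 0.015" --pt "3 36 7 0 0 0.015" --pt "3 36 7 0 0 0.015" --pt "3 36 7 0 0 0.015" --pt "0 36 7 0 0 0.015" --pt "0 36 7 0 0 0.015" --pt "0 36 7 0 0 0.015" --pt "0 36 7 0 0 0.01" --pt "0 0 0 0 0 0"

```text
clock: 2.37
position: [0.5198, 0.0943, 0.4676]
ee_rot: [-2.173, -2.266, -0.005]
force: [-0.8, 0.6, 0.5]
width: 0.996
gripper_force: 0.0
```

Run:
```python
from h import *
s,c,im=snap('wrist','2');print(s['clock'],s['position'],R.from_rotvec(s['ee_rot']).as_matrix().round(3),s['joints'].round(2))
a=[cv2.imread(f'pics/wrist{i}.png') for i in(1,2)]
cv2.imwrite('pics/w12.png',np.hstack([cv2.rotate(x,cv2.ROTATE_90_COUNTERCLOCKWISE) for x in a])[:, :][20:620])
```

```text
2.3667 [0.5197759  0.09430609 0.46763351] [[-0.042  0.999  0.001]
 [ 0.999  0.042  0.004]
 [ 0.004  0.001 -1.   ]] [ 0.17  0.23 -0.59  1.32  0.12  1.63 -0.36]
```

View pics/w12.png

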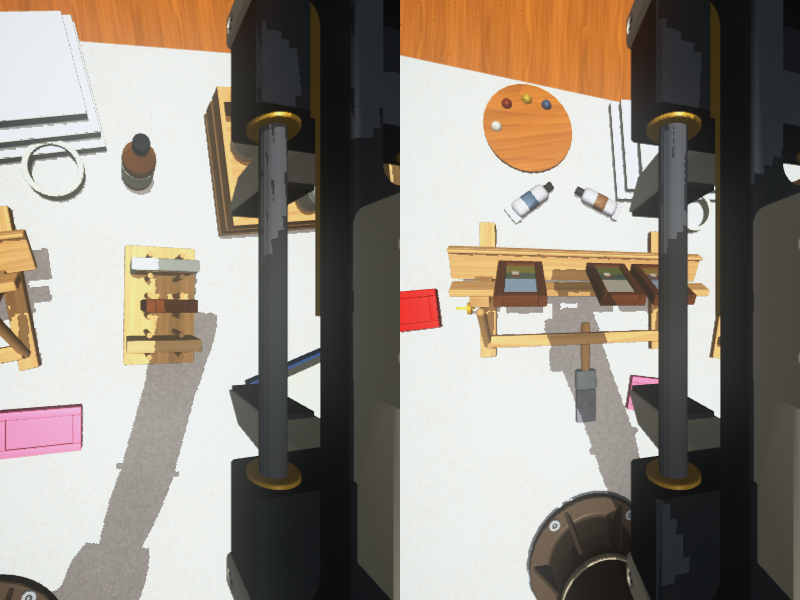

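The left half (wrist1) shows the rack from above with picture_new in its middle slot, its top at about (170,306) in the rotated picture. The right half (wrist2) shows the easel with three framed paintings at (521,282), (615,283) and (665,283), and the flat brush at (585,370). Next is sub-pixel measurement with a colour mask, checked on an enlargement.

Run:
```python
from h import *
out=[]
for tag,(x0,x1,y0,y1) in{'2':(35,325,250,350),'1':(110,215,255,400)}.items():
    d=np.load(f'pics/wrist{tag}.npy',allow_pickle=True).item();im=cv2.rotate(d['im'],cv2.ROTATE_90_COUNTERCLOCKWISE);c=d['c']
    hsv=cv2.cvtColor(im,cv2.COLOR_RGB2HSV)
    m=((im[:,:,0]<135)&(im[:,:,0]>im[:,:,2]*1.35)).astype(np.uint8)
    m[:, :x0]=0;m[:,x1:]=0;m[:y0]=0;m[y1:]=0
    cs,_=cv2.findContours(cv2.morphologyEx(m,cv2.MORPH_OPEN,np.ones((2,2))),cv2.RETR_EXTERNAL,cv2.CHAIN_APPROX_NONE)
    vis=im[:,:,::-1].copy()
    for k in cs:
        if cv2.contourArea(k)<150: continue
        h=cv2.convexHull(k);a=cv2.approxPolyDP(h,2.5,True)[:,0]
        print(tag,cv2.contourArea(k),a.tolist());cv2.polylines(vis,[a],True,(255,0,255) if 0 else (0,255,0),1)
    crop=im[y0:y1,x0:x1,::-1]; v2=vis[y0:y1,x0:x1]
    s=2.7 if tag=='2' else 2.7
    out+= [cv2.resize(q,None,fx=s,fy=s,interpolation=cv2.INTER_CUBIC) for q in((crop,v2) if tag=='2' else (np.hstack([crop,v2]),))]
w=max(o.shape[1] for o in out)
out=[cv2.copyMakeBorder(o,0,0,0,w-o.shape[1],cv2.BORDER_CONSTANT) for o in out]
v=np.vstack(out[:2]);cv2.imwrite('pics/e.png',v);cv2.imwrite('pics/r.png',out[2]);print(v.shape,out[2].shape)
```

```text
2 2804.0 [[156, 303], [188, 284], [259, 286], [259, 326], [251, 350], [156, 310]]
2 2168.5 [[142, 283], [146, 326], [95, 327], [100, 282]]
2 279.5 [[320, 251], [320, 336], [315, 350], [317, 251]]
1 294.0 [[197, 359], [128, 361], [128, 357], [173, 350]]
1 461.5 [[165, 320], [179, 314], [197, 321], [197, 332], [176, 338], [166, 333]]
(540, 783, 3) (392, 783, 3)
```

View pics/e.png

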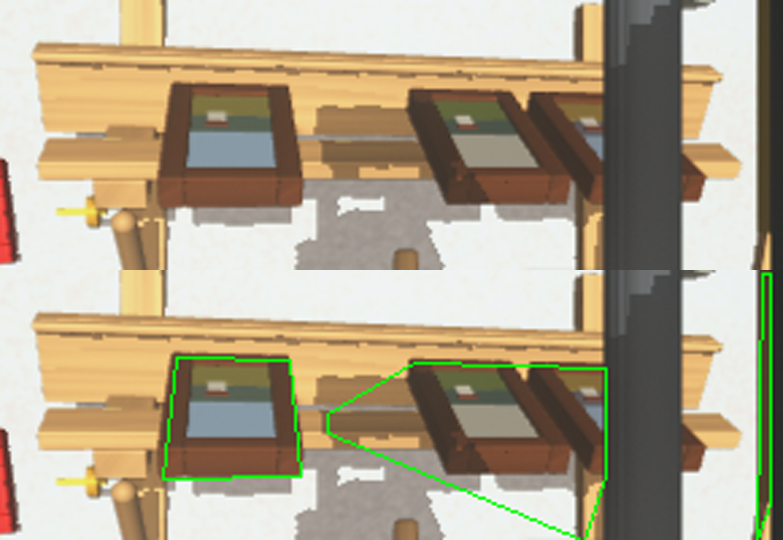

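View pics/r.png

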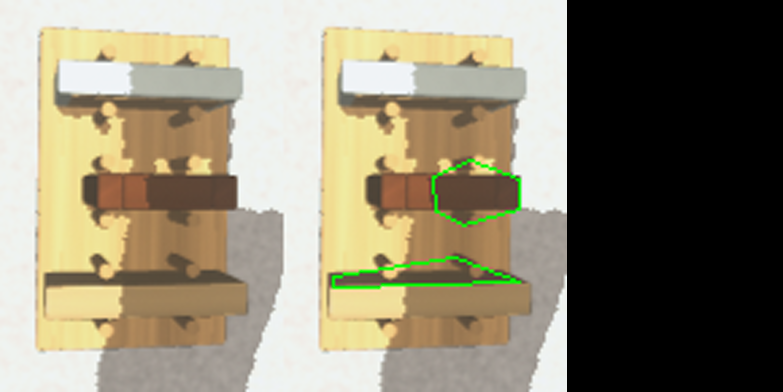

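The easel crop shows all three back-top edges, with the right painting partly behind the gripper bar. The rack crop shows the brown top face of picture_new spanning (97..237, 175..210), between the white canvas and the plywood panel. Casting those pixels now.

Run:
```python
from h import *
def P(tag,x,y,z,ox,oy):
    d=np.load(f'pics/wrist{tag}.npy',allow_pickle=True).item()
    X=ox+(x+.5)/2.7-.5;Y=oy+(y+.5)/2.7-.5
    return onz(d['c'],639-Y,X,z)
E=lambda x,y,z:P('2',x,y,z,35,250)
Rk=lambda x,y,z:P('1',x,y,z,110,255)
for n,x,y,z in[('lipL',36,44,.1149),('lipR',720,69,.1149),('railL',40,146,.1506),('railR',738,158,.1506),
 ('L bl',159,206,.1939),('L br',301,204,.1939),('L fl',163,180,.2029),('L fr',300,180,.2029),
 ('M bl',447,203,.1939),('M br',563,202,.1939),('M fl',437,178,.2029),('M fr',569,179,.2029),('R bl',592,201,.1939),('R br',695,203,.1939),('R fr',705,180,.2029),
 ]: print(n,(E(x,y,z)*1000).round(1))
for n,x,y,z in[('tl',97,175,.135),('tr',237,175,.135),('bl',97,210,.135),('br',237,210,.135),('rk tl',40,28,.015),('tr',229,38,.015),('bl',38,350,.015),('br',226,345,.015),
 ('cv tl',58,61,.095),('cv tr',242,68,.095),('cv bl',58,94,.095),('cv br',242,99,.095),('pn tl',45,285,.09),('pn tr',247,284,.09),('pn bl',45,318,.09),('pn br',247,314,.09)]: print(n,(Rk(x,y,z)*1000).round(1))
```

```text
lipL [596.7 270.8 114.9]
lipR [ 616.2 -161.   114.9]
railL [538.3 259.2 150.6]
railR [ 552.9 -153.8  150.6]
L bl [510.1 195.9 193.9]
L br [513.6 127.3 193.9]
L fl [522.8 193.8 202.9]
L fr [525.6 129.  202.9]
M bl [516.9  50.4 193.9]
M br [519.9 -15.9 193.9]
M fl [529.8  58.6 202.9]
M fr [532.5 -15.2 202.9]
R bl [521.1 -33.2 193.9]
R br [522.4 -97.7 193.9]
R fr [535.6 -98.1 202.9]
tl [ 511.7 -303.2  135. ]
tr [ 502.9 -372.2  135. ]
bl [ 495.  -301.1  135. ]
br [ 485.4 -369.9  135. ]
rk tl [ 605.2 -290.1   15. ]
tr [ 588.9 -408.3   15. ]
bl [ 409.6 -263.8   15. ]
br [ 391.6 -380.7   15. ]
cv tl [ 573.3 -294.1   95. ]
cv tr [ 560.3 -392.6   95. ]
cv bl [ 556.2 -291.9   95. ]
cv br [ 543.2 -390.4   95. ]
pn tl [ 457.6 -272.6   90. ]
pn tr [ 440.5 -381.3   90. ]
pn bl [ 440.3 -270.4   90. ]
pn br [ 423.9 -379.1   90. ]
```

Measurements are consistent with the given sizes: top width about 70 mm, lip about 435 mm, rail about 415 mm. The easel is at (577, 54) mm, yaw 2.4°. Own-y of the paintings is about L 110, M -34, R -117, so the targets +135, +45 and -45 mean slides of about +25, +79 and +72. picture_new has its top centre at (499,-337), yaw about -7.5°. I'll grip each across its thickness above the rail.

Emit:
step_arm --pt "-2.5 8.3 -29.3 0.0028 -0.0654 0" --pt "-2.5 8.3 -29.3 0.0028 -0.0654 0" --pt "-2.5 8.3 -29.3 0.0028 -0.0654 0" --pt "-2.5 8.3 -29.3 0.0028 -0.0654 0" --pt "-2.5 8.3 -29.3 0.0028 -0.0654 0" --pt "-2.5 8.3 -29.3 0.0028 -0.0654 0" --pt "-2.5 8.3 -29.3 0.0028 -0.0654 0" --pt "-2.5 8.3 -29.3 0.0028 -0.0654 0" --pt "0 0 0 0 0 0" --gripper 0.55 --force 6

```text
clock: 3.17
position: [0.4996, 0.1453, 0.2378]
ee_rot: [1.917, 1.97, 0.496]
force: [-1.4, -0.3, -0.6]
width: 0.554
gripper_force: 0.0
```

Run:
```python
from h import *
s,c,im=snap('wrist','3');Rm=R.from_rotvec(s['ee_rot']);print(s['position'],Rm.as_matrix().round(3),s['joints'].round(2))
o=np.array([577,54,0]);e=np.array([[.9991,.0419,0],[-.0419,.9991,0],[0,0,1]])
# ideal orientation: tool x=ey, y=normal, z=-up
n=.866*e[0]+.5*e[2];z=.5*e[0]-.866*e[2]
D=R.from_matrix(np.c_[e[1],n,z])*Rm.inv();print('rot needed',D.as_rotvec().round(4))
for y in(110,):
    t=o+e.T@np.array([-32.2,y,163.8]);print(t,t-s['position']*1000)
cv2.imwrite('pics/w3r.png',cv2.rotate(cv2.imread('pics/wrist3.png'),cv2.ROTATE_90_COUNTERCLOCKWISE)[:600])
```

```text
[0.49961896 0.1452572  0.23780224] [[-0.026  0.879  0.477]
 [ 1.     0.025  0.009]
 [-0.004  0.477 -0.879]] [ 0.06  0.07 -0.64  2.18  0.6   0.55 -1.01]
rot needed [ 0.0051 -0.0263  0.0156]
[540.21998 162.55182 163.8    ] [ 40.6010244   17.29461919 -74.00224022]
```

View pics/w3r.png

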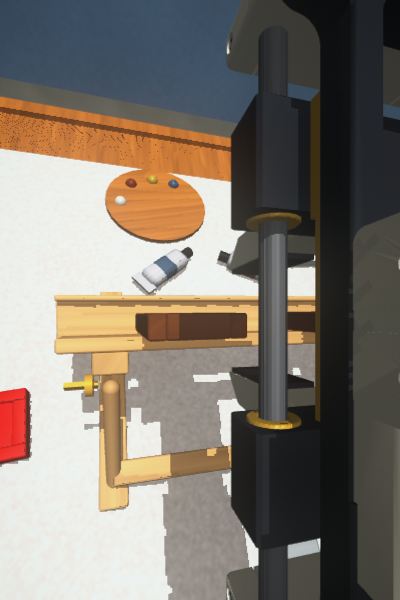

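The tool lines up with picture_left, whose top is at rows 313–338 of column 190. I'll correct the small residuals, descend and grip.

Emit:
step_arm --pt "-1 8 0 0.0025 -0.013 0.008" --pt "-1 7.5 0 0.0025 -0.013 0.008" --pt "8.5 0.4 -14.8 0 0 0" --pt "8.5 0.4 -14.8 0 0 0" --pt "8.5 0.4 -14.8 0 0 0" --pt "8.5 0.3 -14.8 0 0 0" --pt "8.5 0.3 -14.8 0 0 0" --pt "0 0 0 0 0 0"

```text
clock: 3.88
position: [0.5467, 0.163, 0.1682]
ee_rot: [1.89, 1.967, 0.532]
force: [0.5, -0.8, -0.6]
width: 0.552
gripper_force: 0.0
```

Emit:
step_arm --pt "0 0 0 0 0 0" --pt "0 0 0 0 0 0" --pt "0 0 0 0 0 0" --pt "0 0 0 0 0 0" --gripper 0.0 --force 6

```text
clock: 4.22
position: [0.5443, 0.1654, 0.1702]
ee_rot: [1.886, 1.97, 0.538]
force: [-1.3, 0.0, -0.9]
width: 0.308
gripper_force: 0.4
```

Emit:
step_arm --pt "-2 -1.4 -3.2 0 0 0" --pt "-2 -1.4 -3.2 0 0 0" --pt "0 0 0 0 0 0" --pt "0 0 0 0 0 0" --gripper 0.4

```text
clock: 4.55
position: [0.5397, 0.1625, 0.1623]
ee_rot: [1.887, 1.972, 0.536]
force: [0.0, 0.4, -0.5]
width: 0.396
gripper_force: 0.0
```

```bash
cat > st.py <<'E'
from h import *
import sys
o=np.array([577,54,0]);e=np.array([[.9991,.0419,0],[-.0419,.9991,0],[0,0,1]])
n=.866*e[0]+.5*e[2];z=.5*e[0]-.866*e[2]
def go(y,up=80,nn=9):
    s=observe();Rm=R.from_rotvec(s['ee_rot'])
    D=R.from_matrix(np.c_[e[1],n,z])*Rm.inv()
    t=o+e.T@np.array([-.5*up+.866*nn,y,90+.866*up+.5*nn]);q=s['position']*1000
    r=e@(q-o); print('clk',s['clock'],'own y',r[1].round(1),'up',(-.5*r[0]+.866*(r[2]-90)).round(1),'n',(.866*r[0]+.5*(r[2]-90)).round(1),'| need',(t-q).round(1),'rot',D.as_rotvec().round(4),'w',s['width'].round(3),'F',s['force'].round(1),s['gripper_force'])
if __name__=='__main__': go(*map(float,sys.argv[1:]))
E
python3 st.py 110
```

```text
Traceback (most recent call last):
  File "st.py", line 10, in <module>
    if __name__=='__main__': go(*map(float,sys.argv[1:]))
                             ~~^^^^^^^^^^^^^^^^^^^^^^^^^^
  File "st.py", line 9, in go
    r=e@(q-o); print('clk',s['clock'],'own y',r[1].round(1),'up',(-.5*r[0]+.866*(r[2]-90)).round(1),'n',(.866*r[0]+.5*(r[2]-90)).round(1),'| need',(t-q).round(1),'rot',D.as_rotvec().round(4),'w',s['width'].round(3),'F',s['force'].round(1),s['gripper_force'])
                                                                                                                                                                                                   ^^^^^^^^^^^^^^^^
AttributeError: 'float' object has no attribute 'round'
```

Position is good. Closing and sliding picture_left +25 mm along the ledge direction.

Emit:
step_arm --pt "0 0 0 0 0 0" --pt "0 0 0 0 0 0" --pt "0 0 0 0 0 0" --pt "0 0 0 0 0 0" --gripper 0.0 --force 6

```text
clock: 4.88
position: [0.5399, 0.1628, 0.1625]
ee_rot: [1.887, 1.971, 0.537]
force: [0.1, -0.1, 0.1]
width: 0.198
gripper_force: 6.0
```

```bash
sed -i "s/s\['width'\].round(3)/round(s['width'],3)/" st.py; python3 st.py 135
```

```text
clk 4.8833 own y 110.2 up 79.0 n 8.1 | need [-0.8 24.7  1.3] rot [-0.0037  0.0046 -0.0029] w 0.198 F [ 0.1 -0.1  0.1] 6.000016629695892
```

Emit:
step_arm --pt "-0.2 4 0 0 0 0" --pt "-0.2 5.5 0 0 0 0" --pt "-0.2 5.5 0 0 0 0" --pt "-0.2 5.5 0 0 0 0" --pt "-0.2 4.5 0 0 0 0" --pt "0 0 0 0 0 0" --pt "0 0 0 0 0 0" --pt "0 0 0 0 0 0"

```text
clock: 5.55
position: [0.539, 0.1882, 0.1625]
ee_rot: [1.886, 1.972, 0.537]
force: [-1.2, 0.2, 0.3]
width: 0.199
gripper_force: 6.0
```

```bash
python3 st.py 135; python3 -c "
from h import *
snap('wrist','4')"
```

```text
clk 5.55 own y 135.7 up 78.9 n 8.2 | need [ 0.2 -0.7  1.3] rot [-0.0042  0.0045 -0.0036] w 0.199 F [-1.2  0.2  0.3] 5.999888330698013
```

Emit:
step_arm --pt "0 0 0 0 0 0" --pt "0 0 0 0 0 0" --pt "-7.5 -0.3 13 0 0 0" --pt "-7.5 -0.3 13 0 0 0" --pt "-7.5 -0.3 13 0 0 0" --pt "-7.5 -0.3 13 0 0 0" --pt "1 -25 0 0 0 0" --pt "1 -25 0 0 0 0" --pt "1 -25 0 0 0 0" --pt "1 -25 0 0 0 0" --pt "1 -25 0 0 0 0" --pt "1 -25 0 0 0 0" --pt "1 -20 0 0 0 0" --pt "0 0 0 0 0 0" --pt "0 0 0 0 0 0" --gripper 0.45

```text
clock: 6.85
position: [0.516, 0.0148, 0.2146]
ee_rot: [1.89, 1.967, 0.536]
force: [-0.2, 0.7, 0.5]
width: 0.452
gripper_force: 0.0
```

```bash
python3 st.py -34; python3 -c "
from h import *
s,c,im=snap('wrist','5')
cv2.imwrite('pics/w5r.png',cv2.rotate(im[:,:,::-1],cv2.ROTATE_90_COUNTERCLOCKWISE)[20:620])"
```

```text
clk 6.85 own y -36.6 up 139.2 n 8.1 | need [ 30.2   3.8 -50.8] rot [-0.0037  0.0047  0.0011] w 0.452 F [-0.2  0.7  0.5] 0.0
```

View pics/w5r.png

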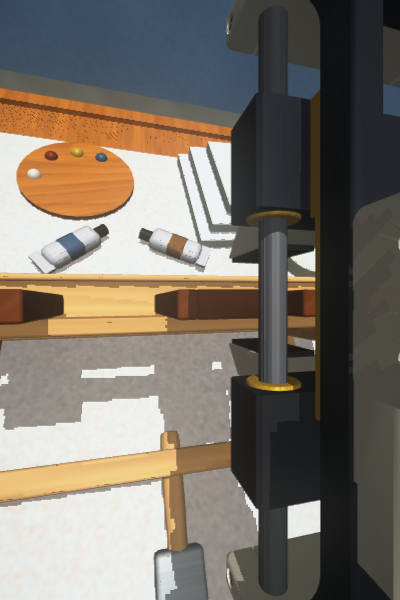

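Wrist5: the top face of picture_left ends at column 25 and that of picture_middle begins at column 181, both on row 303. That gives a check on the slide and the middle one's position.

Run:
```python
from h import *
import st
d=np.load('pics/wrist5.npy',allow_pickle=True).item();im=cv2.rotate(d['im'],cv2.ROTATE_90_COUNTERCLOCKWISE)
print(im[323,0:80:3].sum(1).tolist());print(im[323,150:215:3].sum(1).tolist())
for col in(25,63,155,181,184):
    up=120
    top=st.o+st.e.T@np.array([-60,0,90+103.9])
    p=onplane(d['c'],316,col,(top)/1000,-st.z); r=st.e@(p*1000-st.o); print(col,r.round(1))
for nm in ('4',):
    d=np.load('pics/wrist4.npy',allow_pickle=True).item();im=cv2.rotate(d['im'],cv2.ROTATE_90_COUNTERCLOCKWISE);cv2.imwrite('pics/w4r.png',im[:,:,::-1])
```

```text
[209, 219, 226, 235, 233, 230, 225, 184, 112, 112, 114, 116, 116, 120, 122, 124, 126, 130, 132, 131, 134, 262, 557, 557, 558, 558, 558]
[557, 555, 160, 159, 159, 157, 157, 155, 155, 181, 243, 252, 259, 181, 178, 176, 166, 169, 169, 168, 165, 166]
25 [-52.8  78.5 198. ]
63 [-52.9  60.6 198. ]
155 [-53.1  12.4 197.9]
181 [-53.2  -2.5 197.8]
184 [-53.2  -4.3 197.8]
```

Emit:
step_arm --pt "7.5 1 -12.7 0 0 0" --pt "7.5 1 -12.7 0 0 0" --pt "7.5 1 -12.7 0 0 0" --pt "7.5 0.8 -12.7 0 0 0" --pt "0 0 0 0 0 0" --pt "0 0 0 0 0 0"

```text
clock: 7.4
position: [0.5456, 0.0223, 0.1632]
ee_rot: [1.885, 1.976, 0.537]
force: [-0.8, 1.0, 0.2]
width: 0.449
gripper_force: 0.0
```

```bash
python3 st.py -34
```

```text
clk 7.4 own y -30.3 up 79.8 n 8.3 | need [ 0.6 -3.6  0.5] rot [-0.0037  0.0032 -0.0064] w 0.449 F [-0.8  1.   0.2] 0.0
```

L's right edge reads 80 mm where I expected 100, so I'll check that before going on.

Run:
```python
from h import *
import st
s,c,im=snap('scene','6');b=im[165:225,225:425]
t,c2,im2=snap('top','6');a=im2[165:215,245:400]
d=np.load('pics/wrist4.npy',allow_pickle=True).item();w=cv2.rotate(d['im'],cv2.ROTATE_90_COUNTERCLOCKWISE)[270:400,:230]
o=[cv2.resize(q,(790,int(q.shape[0]*790/q.shape[1])),interpolation=cv2.INTER_CUBIC) for q in(b,a)]
w=cv2.resize(w,None,fx=.7,fy=.7);
v=np.vstack(o);print(v.shape, w.shape);v[v.shape[0]-w.shape[0]:,790-w.shape[1]:]=w
cv2.imwrite('pics/c6.png',v[:,:,::-1])
```

```text
(491, 790, 3) (91, 161, 3)
```

View pics/c6.png

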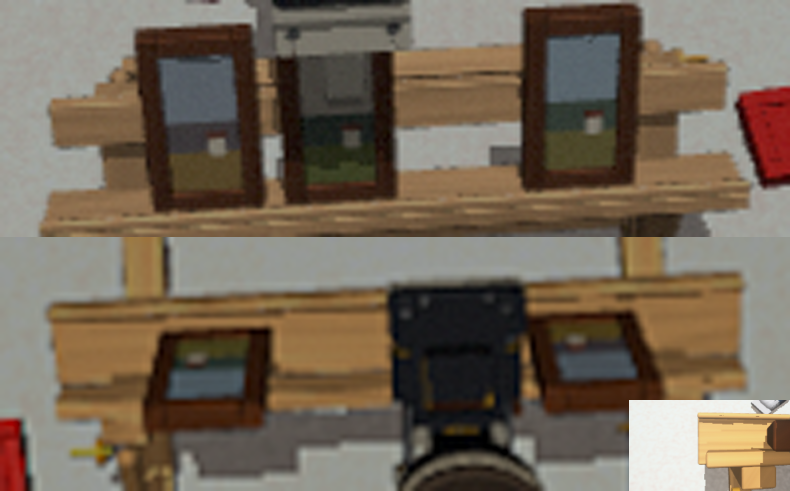

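Run:
```python
from h import *
import st
d=np.load('pics/wrist4.npy',allow_pickle=True).item();im=cv2.rotate(d['im'],cv2.ROTATE_90_COUNTERCLOCKWISE)
for r in (300,310,320,330):print(r,im[r,150:232:3].sum(1).tolist())
top=(st.o+st.e.T@np.array([-60,0,193.9]))/1000
for col in(180,190,200,210,220): print(col,(st.e@(onplane(d['c'],319,col,top,-st.z)*1000-st.o)).round(1))
for t in '45':
    d=np.load(f'pics/wrist{t}.npy',allow_pickle=True).item();print(t,d['s']['clock'],d['s']['position'],proj(d['c'],(st.o+st.e.T@np.array([-52,0,198]))/1000))
```

```text
300 [367, 367, 366, 367, 364, 352, 352, 349, 349, 347, 347, 346, 344, 343, 344, 341, 339, 338, 336, 214, 187, 170, 166, 165, 166, 160, 157, 155]
310 [573, 570, 572, 568, 569, 567, 568, 568, 568, 566, 566, 565, 563, 563, 561, 560, 200, 151, 149, 199, 201, 174, 168, 170, 170, 168, 166, 168]
320 [580, 579, 579, 580, 578, 577, 578, 578, 577, 578, 576, 576, 577, 576, 576, 554, 144, 143, 141, 199, 186, 176, 173, 172, 167, 164, 161, 157]
330 [563, 561, 561, 560, 560, 559, 561, 559, 559, 559, 557, 557, 556, 556, 412, 352, 142, 140, 136, 203, 186, 170, 167, 163, 161, 160, 156, 154]
180 [-52.  181.7 198.5]
190 [-52.  177.8 198.5]
200 [-52.  173.9 198.5]
210 [-52.  169.9 198.5]
220 [-52.  165.8 198.5]
4 5.55 [0.53895659 0.18823985 0.1624623 ] (np.float64(318.2788884709679), np.float64(518.0308800663336))
5 6.85 [0.51601896 0.01483687 0.21456863] (np.float64(317.91826975438863), np.float64(176.50633833795706))
```

L did reach 136 while gripped (wrist4), so it was dragged back about 22 mm as I left. I'll redo it with a full stop after opening and after rising.

Emit:
step_arm --pt "-7.5 -0.3 13 0 0 0" --pt "-7.5 -0.3 13 0 0 0" --pt "-7.5 -0.3 13 0 0 0" --pt "-7.5 -0.3 13 0 0 0" --pt "-3 0 5 0 0 0" --pt "0 0 0 0 0 0" --pt "0 0 0 0 0 0" --pt "-1 24 0 0 0 0" --pt "-1 24 0 0 0 0" --pt "-1 24 0 0 0 0" --pt "-1 24 0 0 0 0" --pt "-1 24 0 0 0 0" --pt "-1 24 0 0 0 0" --pt "0 0 0 0 0 0" --pt "0 0 0 0 0 0"

```text
clock: 8.75
position: [0.5067, 0.165, 0.2203]
ee_rot: [1.884, 1.976, 0.538]
force: [-0.5, -0.6, -0.7]
width: 0.451
gripper_force: 0.0
```

```bash
cat > ed.py <<'E'
from h import *
import st,sys
def edges(tag,lo,hi,cam='wrist'):
    """brightness along the mid line of the picture tops, every mm of easel y"""
    s,c,im=snap(cam,tag); im=cv2.GaussianBlur(im,(3,3),0).astype(int)
    ys=np.arange(lo,hi,2.);v=[]
    for y in ys:
        p=(st.o+st.e.T@np.array([-60+7.8,y,193.9+4.5]))/1000;u=proj(c,p)
        a,b=int(round(u[0])),int(round(u[1]));v.append(im[b,a].sum() if 0<=a<640 and 0<=b<400 else -1)
    print(*[f'{int(y)}:{x}' for y,x in zip(ys,v) if x>=0])
if __name__=='__main__':
    st.go(float(sys.argv[2])); edges(sys.argv[1],float(sys.argv[3]),float(sys.argv[4]))
E
python3 ed.py 7 114 60 170
```

```text
clk 8.75 own y 113.8 up 145.6 n 8.3 | need [ 33.4   1.6 -56.5] rot [-0.004   0.004  -0.0065] w 0.451 F [-0.5 -0.6 -0.7] 0.0
60:112 62:111 64:111 66:113 68:114 70:116 72:492 74:557 76:372 78:281 80:291 82:328 84:351 86:342 88:265 90:225 92:246 94:187 96:142 98:164 100:163 102:164 104:164 106:167 108:166 110:166 112:169 114:170 116:171 118:170 120:171 122:171 124:173 126:173 128:176 130:176 132:178 134:180 136:175 138:178 140:188 142:189 144:242 146:252 148:242 150:166 152:163 154:166 156:168 158:171 160:171 162:350 164:581 166:582 168:582
```

L is centred at about 114 (top edge at 149). Descending and gripping again.

Emit:
step_arm --pt "8.4 0.4 -14.3 0 0 0" --pt "8.4 0.4 -14.3 0 0 0" --pt "8.4 0.4 -14.3 0 0 0" --pt "8.2 0.4 -13.6 0 0 0" --pt "0 0 0 0 0 0" --pt "0 0 0 0 0 0"

```text
clock: 9.3
position: [0.5399, 0.1633, 0.1633]
ee_rot: [1.889, 1.971, 0.533]
force: [0.7, -0.1, -0.2]
width: 0.449
gripper_force: 0.0
```

Emit:
step_arm --pt "0 0 0 0 0 0" --pt "0 0 0 0 0 0" --pt "0 0 0 0 0 0" --pt "0 0 0 0 0 0" --pt "0 0 0 0 0 0" --gripper 0

```text
clock: 9.72
position: [0.5404, 0.1647, 0.1648]
ee_rot: [1.886, 1.971, 0.538]
force: [-4.4, -0.4, 5.7]
width: 0.2
gripper_force: 6.0
```

```bash
python3 ed.py 8 135 120 175
```

```text
clk 9.7167 own y 112.1 up 80.8 n 9.7 | need [-1.2 22.9 -1.1] rot [-0.0037  0.0055 -0.0027] w 0.2 F [-4.4 -0.4  5.7] 6.00088432431221
120:233 122:226 124:155 126:131 128:132 130:134 132:137 134:140 136:138 138:138 140:150 142:155 144:160 146:194 148:235 150:148 152:138 154:141 156:146 158:150 160:155 162:159 164:162 166:579 168:580 170:580 172:581 174:583
```

Emit:
step_arm --pt "-0.2 4 0 0 0 0" --pt "-0.2 5 0 0 0 0" --pt "-0.2 5 0 0 0 0" --pt "-0.2 4 0 0 0 0" --pt "-0.1 3 0 0 0 0" --pt "0 0 0 0 0 0" --pt "0 0 0 0 0 0" --pt "0 0 0 0 0 0"

```text
clock: 10.43
position: [0.5395, 0.1864, 0.1642]
ee_rot: [1.886, 1.973, 0.538]
force: [-1.9, 1.3, 1.9]
width: 0.192
gripper_force: 6.0
```

```bash
python3 ed.py 9 135 150 185
```

```text
clk 10.4333 own y 133.9 up 80.3 n 9.4 | need [-0.3  1.1 -0.5] rot [-0.0046  0.0046 -0.0038] w 0.192 F [-1.9  1.3  1.9] 6.000213101506233
150:131 152:134 154:137 156:139 158:132 160:147 162:150 164:154 166:159 168:243 170:211 172:135 174:140 176:143 178:147 180:153 182:156 184:161
```

Emit:
step_arm --pt "0 0 0 0 0 0" --pt "0 0 0 0 0 0" --pt "0 0 0 0 0 0" --pt "0 0 0 0 0 0" --pt "0 0 0 0 0 0" --gripper 0.45

```text
clock: 10.9
position: [0.5395, 0.1856, 0.1642]
ee_rot: [1.887, 1.971, 0.537]
force: [0.1, -1.0, 0.1]
width: 0.446
gripper_force: 0.0
```

```bash
python3 ed.py 10 135 140 185
```

```text
clk 10.9 own y 133.0 up 80.2 n 9.4 | need [-0.4  2.  -0.4] rot [-0.0036  0.0046 -0.0026] w 0.446 F [ 0.1 -1.   0.1] 0.0
140:318 142:231 144:191 146:130 148:151 150:153 152:153 154:153 156:156 158:149 160:165 162:162 164:163 166:162 168:228 170:174 172:143 174:148 176:150 178:154 180:158 182:160 184:164
```

Emit:
step_arm --pt "-8 -0.3 13.9 0 0 0" --pt "-8 -0.3 13.9 0 0 0" --pt "-8 -0.3 13.9 0 0 0" --pt "-8 -0.3 13.9 0 0 0" --pt "0 0 0 0 0 0" --pt "0 0 0 0 0 0"

```text
clock: 11.45
position: [0.5079, 0.1845, 0.2206]
ee_rot: [1.886, 1.97, 0.539]
force: [0.4, -0.3, -0.5]
width: 0.452
gripper_force: 0.0
```

```bash
python3 ed.py 11 135 90 186
```

```text
clk 11.45 own y 133.2 up 144.9 n 10.2 | need [ 31.3   3.1 -56.8] rot [-0.004   0.0066 -0.0023] w 0.452 F [ 0.4 -0.3 -0.5] 0.0
90:532 92:534 94:525 96:365 98:282 100:292 102:354 104:343 106:342 108:268 110:226 112:240 114:182 116:149 118:165 120:165 122:168 124:167 126:168 128:167 130:168 132:170 134:171 136:171 138:172 140:173 142:174 144:176 146:177 148:177 150:178 152:179 154:180 156:182 158:179 160:189 162:188 164:237 166:248 168:248 170:209 172:168 174:169 176:170 178:173 180:176 182:265 184:584
```

L now holds at 135. Moving to M at height.

Emit:
step_arm --pt "1 -23 0 0 0 0" --pt "1 -24 0 0 0 0" --pt "1 -24 0 0 0 0" --pt "1 -24 0 0 0 0" --pt "1 -24 0 0 0 0" --pt "1 -24 0 0 0 0" --pt "1 -24 0 0 0 0" --pt "0 0 0 0 0 0" --pt "0 0 0 0 0 0"

```text
clock: 12.25
position: [0.5142, 0.0155, 0.2187]
ee_rot: [1.892, 1.968, 0.534]
force: [0.1, 1.1, 0.5]
width: 0.452
gripper_force: 0.0
```

```bash
python3 ed.py 12 -34 -30 110
```

```text
clk 12.25 own y -35.8 up 143.6 n 8.6 | need [ 32.    3.1 -54.9] rot [-0.0041  0.0027  0.0014] w 0.452 F [0.1 1.1 0.5] 0.0
-30:165 -28:165 -26:167 -24:168 -22:170 -20:170 -18:172 -16:174 -14:170 -12:171 -10:181 -8:184 -6:256 -4:252 -2:243 0:186 2:157 4:159 6:161 8:162 10:162 12:186 14:547 16:562 18:543 20:544 22:544 24:545 26:541 28:541 30:542 32:544 34:547 36:546 38:548 40:548 42:550 44:551 46:551 48:553 50:554 52:555 54:555 56:555 58:557 60:558 62:558 64:560 66:559 68:558 70:559 72:559 74:306 76:126 78:122 80:119 82:116 84:112 86:109 88:106 90:103 92:101
```

M's edge is at 0, so its centre is -35 and it needs +80.

Emit:
step_arm --pt "8 0.6 -13.7 0 0 0" --pt "8 0.6 -13.7 0 0 0" --pt "8 0.5 -13.7 0 0 0" --pt "8 0.5 -13.7 0 0 0" --pt "0 0 0 0 0 0" --pt "0 0 0 0 0 0"

```text
clock: 12.8
position: [0.546, 0.0218, 0.1641]
ee_rot: [1.885, 1.976, 0.536]
force: [0.7, 1.1, 0.0]
width: 0.449
gripper_force: 0.0
```

Emit:
step_arm --pt "0 0 0 0 0 0" --pt "0 0 0 0 0 0" --pt "0 0 0 0 0 0" --pt "0 0 0 0 0 0" --pt "0 0 0 0 0 0" --gripper 0

```text
clock: 13.22
position: [0.5464, 0.0194, 0.1656]
ee_rot: [1.887, 1.97, 0.537]
force: [-3.8, -0.2, 4.9]
width: 0.195
gripper_force: 6.0
```

```bash
python3 ed.py 13 45 -20 30
```

```text
clk 13.2167 own y -33.3 up 81.4 n 10.1 | need [-3.5 78.2 -1.8] rot [-0.0036  0.0054 -0.0021] w 0.195 F [-3.8 -0.2  4.9] 6.000499203801155
-20:123 -18:132 -16:134 -14:131 -12:129 -10:145 -8:149 -6:152 -4:158 -2:157 0:135 2:127 4:132 6:135 8:140 10:144 12:148 14:152 16:155 18:552 20:553 22:544 24:544 26:546 28:549
```

Emit:
step_arm --pt "-0.3 5 0 0 0 0" --pt "-0.3 7 0 0 0 0" --pt "-0.3 7 0 0 0 0" --pt "-0.3 7 0 0 0 0" --pt "-0.3 7 0 0 0 0" --pt "-0.3 7 0 0 0 0" --pt "-0.3 7 0 0 0 0" --pt "-0.3 7 0 0 0 0" --pt "-0.3 7 0 0 0 0" --pt "-0.3 7 0 0 0 0" --pt "-0.3 7 0 0 0 0" --pt "-0.2 5 0 0 0 0" --pt "0 0 0 0 0 0" --pt "0 0 0 0 0 0" --pt "0 0 0 0 0 0"

```text
clock: 14.52
position: [0.5431, 0.0997, 0.1651]
ee_rot: [1.887, 1.971, 0.537]
force: [-1.5, -0.7, 2.1]
width: 0.194
gripper_force: 6.0
```

```bash
python3 ed.py 14 45 60 125
```

```text
clk 14.5167 own y 47.1 up 81.0 n 9.9 | need [-0.2 -2.1 -1.4] rot [-0.004   0.0049 -0.003 ] w 0.194 F [-1.5 -0.7  2.1] 5.999948233366013
60:119 62:138 64:141 66:145 68:133 70:154 72:158 74:163 76:168 78:175 80:168 82:135 84:137 86:165 88:558 90:561 92:563 94:563 96:564 98:564 100:555 102:243 104:252 106:245 108:237 110:234 112:220 114:234 116:243 118:241 120:240 122:239 124:239
```

M's left edge is at about 80.5 and L's right edge at about 101, a 20 mm gap. Release and rise.

Emit:
step_arm --pt "0 0 0 0 0 0" --pt "0 0 0 0 0 0" --pt "0 0 0 0 0 0" --pt "0 0 0 0 0 0" --pt "0 0 0 0 0 0" --gripper 0.45

```text
clock: 14.98
position: [0.543, 0.0996, 0.165]
ee_rot: [1.887, 1.971, 0.537]
force: [1.0, 0.5, -0.3]
width: 0.447
gripper_force: 0.0
```

Emit:
step_arm --pt "-8 -0.3 13.9 0 0 0" --pt "-8 -0.3 13.9 0 0 0" --pt "-8 -0.3 13.9 0 0 0" --pt "-8 -0.3 13.9 0 0 0" --pt "0 0 0 0 0 0" --pt "0 0 0 0 0 0"

```text
clock: 15.48
position: [0.5114, 0.0983, 0.2214]
ee_rot: [1.886, 1.969, 0.538]
force: [1.2, 0.2, 0.6]
width: 0.453
gripper_force: 0.0
```

```bash
python3 ed.py 15 -117 60 130
```

```text
clk 15.4833 own y 47.0 up 145.6 n 10.5 | need [  38.3 -162.6  -57.6] rot [-0.0039  0.0066 -0.0021] w 0.453 F [1.2 0.2 0.6] 0.0
60:175 62:155 64:150 66:151 68:152 70:154 72:157 74:157 76:159 78:160 80:160 82:224 84:562 86:564 88:565 90:566 92:566 94:566 96:566 98:568 100:489 102:255 104:260 106:251 108:246 110:244 112:231 114:241 116:253 118:253 120:251 122:251 124:251 126:248 128:248
```

Emit:
step_arm --pt "1 -23 0 0 0 0" --pt "1 -24 0 0 0 0" --pt "1 -24 0 0 0 0" --pt "1 -24 0 0 0 0" --pt "1 -24 0 0 0 0" --pt "1 -24 0 0 0 0" --pt "0.5 -17 0 0 0 0" --pt "0 0 0 0 0 0" --pt "0 0 0 0 0 0"

```text
clock: 16.28
position: [0.5172, -0.0627, 0.2194]
ee_rot: [1.891, 1.97, 0.535]
force: [-0.2, -0.1, -0.2]
width: 0.445
gripper_force: 0.0
```

```bash
python3 ed.py 16 -117 -110 20
```

```text
clk 16.2833 own y -114.1 up 144.4 n 8.7 | need [ 32.5  -1.6 -55.6] rot [-0.0043  0.0026  0.0002] w 0.445 F [-0.2 -0.1 -0.2] 0.0
-110:162 -108:163 -106:164 -104:165 -102:165 -100:168 -98:168 -96:164 -94:167 -92:177 -90:179 -88:181 -86:180 -84:175 -82:155 -80:151 -78:154 -76:154 -74:155 -72:155 -70:157 -68:362 -66:573 -64:575 -62:574 -60:576 -58:574 -56:574 -54:572 -52:573 -50:572 -48:573 -46:573 -44:572 -42:571 -40:569 -38:569 -36:569 -34:567 -32:566 -30:565 -28:565 -26:564 -24:555 -22:144 -20:141 -18:138 -16:134 -14:130 -12:127 -10:124 -8:177 -6:234 -4:238 -2:236 0:226 2:215 4:178 6:221 8:221 10:218 12:215 14:214
```

After release M's top edge reads 61 rather than 81, so it slipped back about 20 mm. R is untouched, with its edge at -82. I'll redo M first.

Emit:
step_arm --pt "-1 20 0 0 0 0" --pt "-1 24 0 0 0 0" --pt "-1 24 0 0 0 0" --pt "-1 24 0 0 0 0" --pt "-1 24 0 0 0 0" --pt "-1 24 0 0 0 0" --pt "0 0 0 0 0 0" --pt "0 0 0 0 0 0"

```text
clock: 17.0
position: [0.5111, 0.0816, 0.2204]
ee_rot: [1.881, 1.978, 0.539]
force: [0.6, 0.4, -0.3]
width: 0.454
gripper_force: 0.0
```

```bash
python3 ed.py 17 26 30 110
```

```text
clk 17.0 own y 30.3 up 145.3 n 9.2 | need [ 32.6  -3.  -56.7] rot [-0.0037  0.0046 -0.0089] w 0.454 F [ 0.6  0.4 -0.3] 0.0
30:168 32:168 34:170 36:171 38:172 40:174 42:174 44:178 46:178 48:174 50:181 52:187 54:189 56:186 58:186 60:221 62:164 64:162 66:162 68:162 70:164 72:164 74:164 76:332 78:560 80:562 82:561 84:563 86:565 88:565 90:566 92:567 94:568 96:569 98:568 100:200 102:241 104:261 106:253 108:245
```

Emit:
step_arm --pt "8 0.3 -14 0 0 0" --pt "8 0.3 -14 0 0 0" --pt "8 0.3 -14 0 0 0" --pt "8 0.3 -14 0 0 0" --pt "0 0 0 0 0 0" --pt "0 0 0 0 0 0"

```text
clock: 17.55
position: [0.5429, 0.079, 0.1637]
ee_rot: [1.888, 1.972, 0.534]
force: [-0.4, 0.4, -0.1]
width: 0.45
gripper_force: 0.0
```

Emit:
step_arm --pt "0 0 0 0 0 0" --pt "0 0 0 0 0 0" --pt "0 0 0 0 0 0" --pt "0 0 0 0 0 0" --pt "0 0 0 0 0 0" --gripper 0

```text
clock: 17.97
position: [0.5435, 0.0796, 0.1652]
ee_rot: [1.887, 1.971, 0.537]
force: [-3.3, -1.4, 5.5]
width: 0.195
gripper_force: 6.0
```

```bash
python3 ed.py 18 45 40 110
```

```text
clk 17.9667 own y 27.0 up 81.3 n 9.5 | need [-0.5 18.  -1.4] rot [-0.0037  0.0055 -0.0025] w 0.195 F [-3.3 -1.4  5.5] 6.001036539673805
40:126 42:134 44:137 46:139 48:134 50:142 52:151 54:156 56:158 58:166 60:162 62:132 64:137 66:140 68:143 70:148 72:151 74:153 76:154 78:243 80:559 82:561 84:562 86:564 88:563 90:567 92:566 94:566 96:566 98:317 100:136 102:238 104:249 106:239 108:230
```

Emit:
step_arm --pt "-0.2 4 0 0 0 0" --pt "-0.2 5 0 0 0 0" --pt "-0.2 5 0 0 0 0" --pt "-0.2 3.3 0 0 0 0" --pt "-0.1 2 0 0 0 0" --pt "0 0 0 0 0 0" --pt "0 0 0 0 0 0" --pt "0 0 0 0 0 0"

```text
clock: 18.68
position: [0.5426, 0.0996, 0.1645]
ee_rot: [1.886, 1.972, 0.538]
force: [-0.2, 0.8, 0.6]
width: 0.195
gripper_force: 6.0
```

```bash
python3 ed.py 19 45 70 106
```

```text
clk 18.6833 own y 47.0 up 80.8 n 9.2 | need [ 0.3 -2.  -0.7] rot [-0.0043  0.0045 -0.0037] w 0.195 F [-0.2  0.8  0.6] 5.999829098582268
70:147 72:151 74:155 76:161 78:165 80:156 82:128 84:132 86:134 88:135 90:137 92:137 94:137 96:138 98:521 100:554 102:232 104:247
```

Emit:
step_arm --pt "0 0 0 0 0 0" --pt "0 0 0 0 0 0" --pt "0 0 0 0 0 0" --pt "0 0 0 0 0 0" --pt "0 0 0 0 0 0" --gripper 0.45

```text
clock: 19.15
position: [0.5426, 0.099, 0.1646]
ee_rot: [1.887, 1.971, 0.537]
force: [0.1, -0.8, -0.7]
width: 0.445
gripper_force: 0.0
```

```bash
python3 ed.py 20 45 60 106
```

```text
clk 19.15 own y 46.4 up 80.8 n 9.2 | need [ 0.3 -1.4 -0.8] rot [-0.0037  0.0046 -0.0028] w 0.445 F [ 0.1 -0.8 -0.7] 0.0
60:143 62:150 64:151 66:151 68:149 70:161 72:164 74:164 76:163 78:160 80:140 82:132 84:134 86:140 88:140 90:142 92:142 94:141 96:140 98:543 100:559 102:241 104:250
```

Emit:
step_arm --pt "-8 -0.3 13.9 0 0 0" --pt "-8 -0.3 13.9 0 0 0" --pt "-8 -0.3 13.9 0 0 0" --pt "-8 -0.3 13.9 0 0 0" --pt "0 0 0 0 0 0" --pt "0 0 0 0 0 0"

```text
clock: 19.7
position: [0.511, 0.0976, 0.221]
ee_rot: [1.886, 1.969, 0.539]
force: [-0.4, -0.1, 0.3]
width: 0.447
gripper_force: 0.0
```

```bash
python3 ed.py 21 45 50 110
```

```text
clk 19.7 own y 46.4 up 145.5 n 10.0 | need [ 31.9  -0.  -57.2] rot [-0.0039  0.0067 -0.0021] w 0.447 F [-0.4 -0.1  0.3] 0.0
50:172 52:174 54:174 56:175 58:177 60:178 62:177 64:179 66:176 68:174 70:187 72:187 74:187 76:246 78:241 80:183 82:153 84:154 86:154 88:154 90:152 92:151 94:499 96:565 98:566 100:520 102:249 104:256 106:248 108:243
```

M is upright and holding, with its edge at 80.5. The earlier slip-back happened because the painting rotated in the fingers while pressed on the ledge. For R I'll grip harder and unload the axial press before sliding.

Emit:
step_arm --pt "1 -23 0 0 0 0" --pt "1 -24 0 0 0 0" --pt "1 -24 0 0 0 0" --pt "1 -24 0 0 0 0" --pt "1 -24 0 0 0 0" --pt "1 -24 0 0 0 0" --pt "0.7 -18 0 0 0 0" --pt "0 0 0 0 0 0" --pt "0 0 0 0 0 0"

```text
clock: 20.5
position: [0.517, -0.0645, 0.219]
ee_rot: [1.891, 1.969, 0.535]
force: [0.6, 0.2, -0.3]
width: 0.451
gripper_force: 0.0
```

```bash
python3 ed.py 22 -117 -100 20
```

```text
clk 20.5 own y -115.9 up 144.2 n 8.3 | need [ 32.8   0.3 -55.2] rot [-0.0043  0.0026  0.0004] w 0.451 F [ 0.6  0.2 -0.3] 0.0
-100:168 -98:170 -96:165 -94:169 -92:178 -90:180 -88:180 -86:183 -84:231 -82:163 -80:150 -78:152 -76:154 -74:155 -72:157 -70:160 -68:514 -66:571 -64:571 -62:573 -60:571 -58:570 -56:570 -54:570 -52:570 -50:569 -48:568 -46:569 -44:569 -42:568 -40:567 -38:567 -36:572 -34:569 -32:568 -30:568 -28:567 -26:567 -24:561 -22:559 -20:557 -18:558 -16:552 -14:527 -12:152 -10:130 -8:127 -6:123 -4:119 -2:114 0:112 2:107 4:103 6:100 8:98 10:130 12:214
```

Emit:
step_arm --pt "8 0 -14 0 0 0" --pt "8 0 -14 0 0 0" --pt "8 0 -14 0 0 0" --pt "7.4 0 -13.2 0 0 0" --pt "0 0 0 0 0 0" --pt "0 0 0 0 0 0"

```text
clock: 21.05
position: [0.5482, -0.0614, 0.1641]
ee_rot: [1.886, 1.976, 0.536]
force: [-0.2, -0.4, 0.0]
width: 0.451
gripper_force: 0.0
```

Emit:
step_arm --pt "0 0 0 0 0 0" --pt "0 0 0 0 0 0" --pt "0 0 0 0 0 0" --pt "0 0 0 0 0 0" --pt "0 0 0 0 0 0" --gripper 0 --force 15

```text
clock: 21.47
position: [0.5485, -0.0634, 0.1655]
ee_rot: [1.887, 1.97, 0.537]
force: [-4.8, -0.4, 5.3]
width: 0.194
gripper_force: 15.0
```

```bash
python3 ed.py 23 -45 -100 -40
```

```text
clk 21.4667 own y -116.1 up 82.1 n 8.9 | need [-1.8 71.1 -1.8] rot [-0.0034  0.0052 -0.0023] w 0.194 F [-4.8 -0.4  5.3] 15.000945925712585
-100:135 -98:136 -96:137 -94:142 -92:149 -90:155 -88:161 -86:164 -84:160 -82:132 -80:134 -78:139 -76:145 -74:148 -72:150 -70:154 -68:157 -66:182 -64:572 -62:572 -60:572 -58:572 -56:572 -54:570 -52:569 -50:568 -48:568 -46:568 -44:567 -42:567
```

Emit:
step_arm --pt "-0.4 0 0.7 0 0 0" --pt "0 0 0 0 0 0" --pt "0 0 0 0 0 0"

```text
clock: 21.77
position: [0.548, -0.0632, 0.1656]
ee_rot: [1.887, 1.971, 0.537]
force: [-0.3, 0.3, -1.9]
width: 0.195
gripper_force: 15.0
```

Unloaded: the tool now just carries its weight. Slide +73.

Emit:
step_arm --pt "-0.3 5 0 0 0 0" --pt "-0.3 7 0 0 0 0" --pt "-0.3 7 0 0 0 0" --pt "-0.3 7 0 0 0 0" --pt "-0.3 7 0 0 0 0" --pt "-0.3 7 0 0 0 0" --pt "-0.3 7 0 0 0 0" --pt "-0.3 7 0 0 0 0" --pt "-0.3 7 0 0 0 0" --pt "-0.2 7 0 0 0 0" --pt "-0.2 5 0 0 0 0" --pt "0 0 0 0 0 0" --pt "0 0 0 0 0 0" --pt "0 0 0 0 0 0"

```text
clock: 22.93
position: [0.5451, 0.0098, 0.1657]
ee_rot: [1.887, 1.972, 0.537]
force: [-1.7, -0.3, -0.9]
width: 0.194
gripper_force: 15.0
```

```bash
python3 ed.py 24 -45 -30 20
```

```text
clk 22.9333 own y -42.9 up 82.4 n 8.6 | need [ 1.6 -2.1 -1.9] rot [-0.0037  0.0045 -0.003 ] w 0.194 F [-1.7 -0.3 -0.9] 14.999974519014359
-30:126 -28:133 -26:134 -24:136 -22:128 -20:144 -18:149 -16:153 -14:158 -12:158 -10:144 -8:120 -6:126 -4:129 -2:129 0:132 2:132 4:133 6:135 8:444 10:455 12:238 14:250 16:248 18:241
```

Emit:
step_arm --pt "0 0 0 0 0 0" --pt "0 0 0 0 0 0" --pt "0 0 0 0 0 0" --pt "0 0 0 0 0 0" --pt "0 0 0 0 0 0" --gripper 0.45

```text
clock: 23.4
position: [0.5453, 0.0097, 0.1659]
ee_rot: [1.887, 1.971, 0.537]
force: [1.3, 0.7, 0.1]
width: 0.445
gripper_force: 0.0
```

Emit:
step_arm --pt "-8 -0.3 13.9 0 0 0" --pt "-8 -0.3 13.9 0 0 0" --pt "-8 -0.3 13.9 0 0 0" --pt "-8 -0.3 13.9 0 0 0" --pt "0 0 0 0 0 0" --pt "0 0 0 0 0 0"

```text
clock: 23.9
position: [0.5136, 0.0086, 0.2222]
ee_rot: [1.886, 1.97, 0.539]
force: [-0.5, 0.7, -0.2]
width: 0.451
gripper_force: 0.0
```

```bash
python3 ed.py 25 -45 -30 25
python3 - <<'E'
from h import *
s=observe();Rm=R.from_rotvec(s['ee_rot'])
a=np.radians(-7.6);ex=np.array([np.cos(a),np.sin(a),0]);ey=np.array([-np.sin(a),np.cos(a),0])
D=R.from_matrix(np.c_[ey,ex,[0,0,-1]])*Rm.inv();print(D.as_rotvec(),s['position'])
E
```

```text
clk 23.9 own y -42.7 up 147.1 n 9.6 | need [ 33.1  -0.9 -58.4] rot [-0.004   0.0069 -0.0026] w 0.451 F [-0.5  0.7 -0.2] 0.0
-30:174 -28:174 -26:176 -24:174 -22:167 -20:180 -18:184 -16:183 -14:180 -12:229 -10:190 -8:149 -6:151 -4:152 -2:152 0:152 2:151 4:450 6:559 8:559 10:394 12:247 14:261 16:261 18:252 20:247 22:218 24:243
[ 0.01985863  0.52962915 -0.17213938] [0.51346104 0.00857748 0.22139923]
```

R is set: left edge -9.5, M's right edge 10.5, gap 20. Now to the rack.

Emit:
step_arm --pt "-1 -24.6 10 0.0014 0.0378 -0.0123" --pt "-1 -24.6 10 0.0014 0.0378 -0.0123" --pt "-1 -24.6 0 0.0014 0.0378 -0.0123" --pt "-1 -24.6 0 0.0014 0.0378 -0.0123" --pt "-1 -24.6 0 0.0014 0.0378 -0.0123" --pt "-1 -24.6 0 0.0014 0.0378 -0.0123" --pt "-1 -24.6 0 0.0014 0.0378 -0.0123" --pt "-1 -24.6 0 0.0014 0.0378 -0.0123" --pt "-1 -24.6 0 0.0014 0.0378 -0.0123" --pt "-1 -24.6 0 0.0014 0.0378 -0.0123" --pt "-1 -24.6 0 0.0014 0.0378 -0.0123" --pt "-1 -24.6 0 0.0014 0.0378 -0.0123" --pt "-1 -24.6 0 0.0014 0.0378 -0.0123" --pt "-1 -24.6 0 0.0014 0.0378 -0.0123" --pt "0 0 0 0 0 0" --pt "0 0 0 0 0 0"

```text
clock: 25.28
position: [0.4991, -0.3371, 0.2392]
ee_rot: [-2.364, -2.066, 0.005]
force: [0.4, 0.9, -0.6]
width: 0.451
gripper_force: 0.0
```

```bash
cat > rk.py <<'E'
from h import *
def go():
    s=observe();Rm=R.from_rotvec(s['ee_rot']);q=s['position']*1000
    a=np.radians(-7.6);ex=np.array([np.cos(a),np.sin(a),0]);ey=np.array([-np.sin(a),np.cos(a),0])
    D=R.from_matrix(np.c_[ey,ex,[0,0,-1]])*Rm.inv();print('need',np.array([498.8,-336.6,95])-q,'rot',D.as_rotvec().round(4),s['clock'])
    return s,ex,ey
if __name__=='__main__':
    s,ex,ey=go()
    s,c,im=snap('wrist','rk%d'%(s['clock']*100)); im=cv2.GaussianBlur(im,(3,3),0).astype(int)
    C=np.array([498.8,-336.6,135])
    for nm,d,rg,off in(('y',ey,range(-48,50,2),0*ex),('x',ex,range(-20,22,1),10*ey),('x',ex,range(-20,22,1),25*ey)):
        o=[]
        for k in rg:
            u=proj(c,(C+off+k*d)/1000);a,b=int(round(u[0])),int(round(u[1]))
            if 0<=a<640 and 0<=b<400:o.append(f'{k}:{im[b,a,0]}/{im[b,a,2]}')
        print(nm,*o)
E
python3 rk.py
```

```text
need [  -0.2550312     0.51915636 -144.24338643] rot [ 0.0007 -0.0033  0.0019] 25.2833
y -48:238/233 -46:238/237 -44:238/240 -42:238/240 -40:238/239 -38:238/239 -36:236/232 -34:133/104 -32:84/47 -30:85/47 -28:86/46 -26:87/46 -24:84/45 -22:78/44 -20:83/44 -18:84/43 -16:84/43 -14:84/42 -12:84/42 -10:84/42 -8:84/41 -6:84/41 -4:84/41 -2:84/40 0:84/40 2:85/39 4:85/39 6:86/40 8:85/40 10:85/39 12:85/40 14:87/40 16:87/40 18:87/40 20:91/41 22:115/46 24:137/50 26:150/53 28:154/54 30:158/56 32:157/56 34:123/51 36:78/45 38:73/45 40:74/46 42:75/47 44:86/53 46:199/112 48:241/142
x -20:149/70 -19:149/70 -18:149/70 -17:149/70 -16:149/70 -15:149/70 -14:150/70 -13:150/70 -12:149/69 -11:145/68 -10:142/67 -9:133/63 -8:108/52 -7:83/39 -6:83/38 -5:83/38 -4:82/38 -3:83/38 -2:84/39 -1:85/39 0:85/39 1:86/40 2:86/40 3:87/40 4:87/40 5:87/40 6:87/40 7:86/40 8:81/40 9:93/47 10:127/62 11:146/70 12:146/70 13:149/72 14:152/73 15:153/73 16:153/74 17:154/74 18:154/74 19:154/74 20:154/75 21:159/77
x -20:168/79 -19:168/79 -18:168/79 -17:168/78 -16:168/78 -15:168/79 -14:168/79 -13:168/79 -12:168/79 -11:168/79 -10:168/79 -9:156/73 -8:130/60 -7:120/50 -6:136/50 -5:139/50 -4:143/51 -3:145/51 -2:145/51 -1:145/51 0:146/52 1:147/52 2:147/52 3:149/53 4:151/54 5:149/53 6:146/53 7:141/52 8:131/50 9:126/53 10:139/65 11:161/78 12:163/78 13:163/78 14:163/79 15:163/79 16:163/79 17:163/79 18:163/80 19:163/80 20:164/80 21:164/80
```

picture_new's top is centred as predicted (edges ±34.5 and -8.3/+9.3). Descend and grip.

Emit:
step_arm --pt "0 0 -24 0 0 0" --pt "0 0.3 -24 0 0 0" --pt "0 0 -24 0 0 0" --pt "0 0 -24 0 0 0" --pt "0 0 -24 0 0 0" --pt "0 0 -14 0 0 0" --pt "0 0 -10 0 0 0" --pt "0 0 0 0 0 0" --pt "0 0 0 0 0 0"

```text
clock: 26.08
position: [0.4993, -0.3348, 0.0974]
ee_rot: [-2.362, -2.07, 0.001]
force: [0.3, 0.1, 1.0]
width: 0.45
gripper_force: 0.0
```

Emit:
step_arm --pt "0 0 0 0 0 0" --pt "0 0 0 0 0 0" --pt "0 0 0 0 0 0" --pt "0 0 0 0 0 0" --pt "0 0 0 0 0 0" --gripper 0 --force 20

```text
clock: 26.5
position: [0.4995, -0.3356, 0.0979]
ee_rot: [2.363, 2.069, -0.0]
force: [-0.9, 1.4, 3.4]
width: 0.195
gripper_force: 20.0
```

```bash
python3 rk.py | head -2
```

```text
need [-0.65664865 -0.96131887 -2.93810323] rot [ 0.0005  0.0004 -0.0002] 26.5
y -48:70/61 -46:70/62 -44:70/62 -42:70/62 -40:71/62 -38:71/62 -36:71/62 -34:29/30 -32:22/25 -30:16/17 -28:16/17 -26:16/16 -24:16/16 -22:16/17 -20:16/16 -18:17/16 -16:61/18 -14:62/18 -12:62/18 -10:62/19 -8:62/19 -6:62/19 -4:62/19 -2:63/19 0:46/43 2:51/52 4:52/54 6:52/53 8:49/48 10:46/45 12:39/37 14:60/21 16:66/20 18:66/21 20:67/21 22:64/20 24:71/22 26:73/23 28:75/24 30:77/25 32:80/26 34:76/26 36:57/23 38:59/25 40:61/26 42:63/29 44:65/31 46:67/33 48:69/36
```

Emit:
step_arm --pt "0 0 8 0 0 0" --pt "0 0 16 0 0 0" --pt "0 0 22 0 0 0" --pt "0 0 24 0 0 0" --pt "0 0 24 0 0 0" --pt "0 0 24 0 0 0" --pt "0 0 20 0 0 0" --pt "0 0 0 0 0 0" --pt "0 0 0 0 0 0"

```text
clock: 27.3
position: [0.4995, -0.3357, 0.2365]
ee_rot: [2.362, 2.068, 0.001]
force: [0.2, 0.5, -2.0]
width: 0.193
gripper_force: 20.0
```

```bash
python3 -c "
import st
st.go(-133.5,203,13)"; python3 rk.py
```

```text
clk 27.3 own y -386.2 up 173.7 n -7.9 | need [ -7.1 252.6  35.8] rot [-0.0228 -0.5222  0.1707] w 0.193 F [ 0.2  0.5 -2. ] 19.999726116657257
need [  -0.72846516   -0.85024492 -141.48655203] rot [ 0.0011  0.0015 -0.0002] 27.3
y -48:67/23 -46:67/23 -44:68/23 -42:68/24 -40:68/24 -38:68/25 -36:69/25 -34:65/24 -32:63/24 -30:67/25 -28:72/26 -26:73/27 -24:74/27 -22:75/28 -20:76/28 -18:77/28 -16:78/29 -14:80/29 -12:80/30 -10:78/29 -8:85/30 -6:87/31 -4:58/26 -2:56/26 0:55/27 2:56/27 4:56/27 6:57/28 8:60/29 10:60/29 12:61/30 14:62/31 16:63/32 18:64/33 20:65/34 22:66/35 24:67/36 26:67/36 28:68/38 30:69/39 32:147/71 34:166/79 36:172/82 38:177/88 40:220/125 42:240/144 44:240/145 46:241/143 48:241/142
x -20:147/67 -19:148/67 -18:148/67 -17:148/67 -16:148/67 -15:148/67 -14:149/67 -13:130/59 -12:92/43 -11:65/32 -10:59/29 -9:60/29 -8:60/29 -7:61/29 -6:61/29 -5:61/29 -4:62/29 -3:62/30 -2:61/30 -1:61/29 0:60/29 1:60/29 2:60/30 3:60/30 4:59/30 5:60/30 6:60/31 7:60/31 8:60/31 9:59/31 10:59/31 11:59/31 12:59/31 13:59/32 14:59/32 15:60/33 16:71/37 17:202/104 18:238/125 19:240/128 20:240/128 21:240/128
x -20:170/79 -19:170/79 -18:170/79 -17:170/79 -16:170/79 -15:170/79 -14:170/79 -13:170/79 -12:170/79 -11:170/79 -10:168/78 -9:148/69 -8:104/50 -7:73/38 -6:67/36 -5:67/36 -4:67/36 -3:67/36 -2:67/36 -1:67/36 0:67/36 1:67/36 2:67/36 3:66/36 4:66/36 5:66/36 6:66/36 7:66/37 8:65/37 9:65/37 10:65/37 11:65/38 12:69/39 13:95/49 14:140/68 15:165/78 16:167/79 17:168/80 18:168/80 19:168/80 20:167/80 21:167/80
```

Emit:
step_arm --pt "-0.6 18 9 -0.0019 -0.0435 0.0142" --pt "-0.6 21 9 -0.0019 -0.0435 0.0142" --pt "-0.6 21 9 -0.0019 -0.0435 0.0142" --pt "-0.6 21 9 -0.0019 -0.0435 0.0142" --pt "-0.6 21 0 -0.0019 -0.0435 0.0142" --pt "-0.6 21 0 -0.0019 -0.0435 0.0142" --pt "-0.6 21 0 -0.0019 -0.0435 0.0142" --pt "-0.6 21 0 -0.0019 -0.0435 0.0142" --pt "-0.6 21 0 -0.0019 -0.0435 0.0142" --pt "-0.6 21 0 -0.0019 -0.0435 0.0142" --pt "-0.6 21 0 -0.0019 -0.0435 0.0142" --pt "-0.4 18 0 -0.0019 -0.0435 0.0142" --pt "0 0 0 0 0 0" --pt "0 0 0 0 0 0" --pt "0 0 0 0 0 0"

```text
clock: 28.6
position: [0.4919, -0.0899, 0.2707]
ee_rot: [1.893, 1.973, 0.525]
force: [0.4, -0.4, -0.8]
width: 0.192
gripper_force: 20.0
```

```bash
python3 -c "
import st
st.go(-133.5,93,13)"; python3 ed.py 30 -133.5 -110 -40
```

```text
clk 28.6 own y -140.2 up 202.0 n 11.5 | need [ 55.5   9.1 -93.6] rot [-0.0005 -0.004   0.0004] w 0.192 F [ 0.4 -0.4 -0.8] 19.999835193157196
clk 28.6 own y -140.2 up 202.0 n 11.5 | need [  58.5    9.2 -106.9] rot [-0.0005 -0.004   0.0004] w 0.192 F [ 0.4 -0.4 -0.8] 19.999835193157196
-110:157 -108:193 -106:485 -104:547 -102:547 -100:560 -98:562 -96:562 -94:563 -92:562 -90:562 -88:562 -86:562 -84:562 -82:576 -80:310 -78:246 -76:261 -74:264 -72:257 -70:254 -68:225 -66:251 -64:256 -62:255 -60:254 -58:252 -56:253 -54:252 -52:251 -50:250 -48:249 -46:248 -44:246 -42:246
```

Emit:
step_arm --pt "0 4.5 1.5 -0.0003 -0.002 0" --pt "1 3 1 -0.0002 -0.002 0" --pt "9 0.3 -16 0 0 0" --pt "9 0.3 -16 0 0 0" --pt "9 0.3 -16 0 0 0" --pt "9 0.3 -16 0 0 0" --pt "9 0.3 -16 0 0 0" --pt "9 0.3 -16 0 0 0" --pt "0 0 0 0 0 0" --pt "0 0 0 0 0 0" --pt "0 0 0 0 0 0"

```text
clock: 29.57
position: [0.5472, -0.0803, 0.1783]
ee_rot: [1.889, 1.97, 0.53]
force: [-0.0, -0.5, -1.4]
width: 0.196
gripper_force: 20.0
```

```bash
python3 -c "
import st
st.go(-133.5,84,11)"; python3 ed.py 31 -133.5 -135 -60
```

```text
clk 29.5667 own y -132.9 up 94.2 n 13.5 | need [  2.9  -0.4 -10.1] rot [-0.0002  0.0018  0.0002] w 0.196 F [-0.  -0.5 -1.4] 19.999838769435883
clk 29.5667 own y -132.9 up 94.2 n 13.5 | need [  3.2  -0.4 -14.5] rot [-0.0002  0.0018  0.0002] w 0.196 F [-0.  -0.5 -1.4] 19.999838769435883
-135:333 -133:304 -131:217 -129:216 -127:126 -125:123 -123:126 -121:128 -119:129 -117:129 -115:132 -113:147 -111:148 -109:150 -107:152 -105:154 -103:146 -101:121 -99:125 -97:126 -95:131 -93:132 -91:132 -89:141 -87:201 -85:344 -83:428 -81:552 -79:200 -77:242 -75:248 -73:245 -71:239 -69:230 -67:199 -65:238 -63:238 -61:236
```

Emit:
step_arm --pt "0.8 -0.5 -3.2 0 0 0" --pt "0.8 -0.4 -3.2 0 0 0" --pt "0.6 0 -2.5 0 0 0" --pt "0 0 0 0 0 0" --pt "0 0 0 0 0 0"

```text
clock: 30.03
position: [0.5492, -0.0811, 0.1688]
ee_rot: [1.889, 1.97, 0.529]
force: [0.5, 0.4, -1.3]
width: 0.194
gripper_force: 20.0
```

```bash
python3 -c "
import st
st.go(-133.9,82,9)"; python3 ed.py 32 -133.5 -115 -70
```

```text
clk 30.0333 own y -133.8 up 84.9 n 10.5 | need [ 0.2 -0.  -3.3] rot [-0.0002  0.0014  0.0001] w 0.194 F [ 0.5  0.4 -1.3] 19.999926388263702
clk 30.0333 own y -133.8 up 84.9 n 10.5 | need [ 1.2  0.4 -5. ] rot [-0.0002  0.0014  0.0001] w 0.194 F [ 0.5  0.4 -1.3] 19.999926388263702
-115:134 -113:128 -111:147 -109:147 -107:150 -105:155 -103:159 -101:150 -99:126 -97:128 -95:131 -93:133 -91:136 -89:135 -87:138 -85:137 -83:321 -81:558 -79:226 -77:243 -75:249 -73:247 -71:240
```

Emit:
step_arm --pt "0.2 0 -0.8 0 0 0" --pt "0 0 0 0 0 0" --pt "0.2 0 -0.8 0 0 0" --pt "0 0 0 0 0 0" --pt "0 0 0 0 0 0"

```text
clock: 30.5
position: [0.5499, -0.0812, 0.1679]
ee_rot: [1.888, 1.969, 0.53]
force: [-6.4, -0.5, 7.5]
width: 0.198
gripper_force: 20.0
```

Contact with the ledge. Ease back slightly, then release softly.

Emit:
step_arm --pt "-0.3 0 0.6 0 0 0" --pt "0 0 0 0 0 0" --pt "0 0 0 0 0 0"

```text
clock: 30.75
position: [0.5495, -0.081, 0.1679]
ee_rot: [1.889, 1.97, 0.53]
force: [-0.3, -1.0, -1.9]
width: 0.196
gripper_force: 20.0
```

```bash
python3 ed.py 33 -133.5 -115 -70
```

```text
clk 30.75 own y -133.7 up 84.0 n 10.3 | need [ 0.9  0.3 -4.1] rot [-0.      0.0017 -0.0002] w 0.196 F [-0.3 -1.  -1.9] 19.999735057353973
-115:136 -113:128 -111:143 -109:147 -107:152 -105:155 -103:160 -101:148 -99:125 -97:128 -95:131 -93:134 -91:136 -89:136 -87:139 -85:138 -83:327 -81:568 -79:199 -77:243 -75:249 -73:245 -71:240
```

Emit:
step_arm --pt "-0.4 0 -0.25 0 0 0" --pt "-0.4 0 -0.25 0 0 0" --pt "0 0 0 0 0 0" --pt "0 0 0 0 0 0" --force 6

```text
clock: 31.13
position: [0.5486, -0.0811, 0.1673]
ee_rot: [1.889, 1.97, 0.53]
force: [0.2, -0.7, -1.4]
width: 0.194
gripper_force: 6.0
```

Emit:
step_arm --pt "0 0 0 0 0 0" --pt "0 0 0 0 0 0" --pt "0 0 0 0 0 0" --pt "0 0 0 0 0 0" --pt "0 0 0 0 0 0" --gripper 0.45

```text
clock: 31.55
position: [0.5488, -0.0811, 0.1676]
ee_rot: [1.889, 1.97, 0.53]
force: [-0.1, 1.2, 0.4]
width: 0.444
gripper_force: 0.0
```

Emit:
step_arm --pt "-8 -0.3 13.9 0 0 0" --pt "-8 -0.3 13.9 0 0 0" --pt "-8 -0.3 13.9 0 0 0" --pt "-8 -0.3 13.9 0 0 0" --pt "-8 -0.3 13.9 0 0 0" --pt "0 0 0 0 0 0" --pt "0 0 0 0 0 0"

```text
clock: 32.13
position: [0.5091, -0.0826, 0.2378]
ee_rot: [1.887, 1.969, 0.531]
force: [0.0, -0.2, -0.9]
width: 0.445
gripper_force: 0.0
```

```bash
python3 ed.py 34 -133.5 -140 -70
```

```text
clk 32.1333 own y -133.6 up 164.8 n 10.2 | need [ 41.3   1.8 -74. ] rot [ 0.0001  0.004  -0.0002] w 0.445 F [ 0.  -0.2 -0.9] 0.0
-140:168 -138:168 -136:168 -134:169 -132:169 -130:171 -128:171 -126:171 -124:171 -122:173 -120:174 -118:174 -116:174 -114:172 -112:168 -110:181 -108:185 -106:184 -104:180 -102:222 -100:161 -98:152 -96:151 -94:151 -92:151 -90:151 -88:165 -86:536 -84:576 -82:576 -80:400 -78:245 -76:257 -74:260 -72:253
```

The new painting sits at gap 20. Now I'll check centring against the ledge ends with a high view at each end.

Emit:
step_arm --pt "1.2 -9.7 20.2 -0.0025 0.058 0" --pt "1.2 -9.7 20.2 -0.0025 0.058 0" --pt "1.2 -9.7 20.2 -0.0025 0.058 0" --pt "1.2 -9.7 20.2 -0.0025 0.058 0" --pt "1.2 -9.7 20.2 -0.0025 0.058 0" --pt "1.2 -9.7 20.2 -0.0025 0.058 0" --pt "1.2 -9.7 20.2 -0.0025 0.058 0" --pt "1.2 -9.7 20.2 -0.0025 0.058 0" --pt "1.2 -9.7 20.2 -0.0025 0.058 0" --pt "0 0 0 0 0 0" --pt "0 0 0 0 0 0"

```text
clock: 33.1
position: [0.5211, -0.17, 0.4173]
ee_rot: [2.173, 2.267, 0.002]
force: [-0.5, 0.0, -0.8]
width: 0.45
gripper_force: 0.0
```

```bash
python3 -c "
from h import *
s,c,im=snap('wrist','A');print(s['clock'],s['position'])"
```

```text
33.1 [ 0.52110278 -0.17001387  0.41733794]
```

Emit:
step_arm --pt "0 30 0 0 0 0" --pt "0 30 0 0 0 0" --pt "0 30 0 0 0 0" --pt "0 30 0 0 0 0" --pt "0 30 0 0 0 0" --pt "0 30 0 0 0 0" --pt "0 30 0 0 0 0" --pt "0 30 0 0 0 0" --pt "0 30 0 0 0 0" --pt "0 30 0 0 0 0" --pt "0 30 0 0 0 0" --pt "0 30 0 0 0 0" --pt "0 0 0 0 0 0" --pt "0 0 0 0 0 0"

```text
clock: 34.32
position: [0.5181, 0.1922, 0.417]
ee_rot: [2.168, 2.272, 0.0]
force: [1.1, -0.6, -0.0]
width: 0.448
gripper_force: 0.0
```

Run:
```python
from h import *
snap('wrist','B')
s,_,sc=snap('scene','B');print(s['clock'],s['position'])
v=[]
for t in 'BA':
    im=cv2.rotate(np.load(f'pics/wrist{t}.npy',allow_pickle=True).item()['im'],cv2.ROTATE_90_COUNTERCLOCKWISE)
    v.append(cv2.resize(im[230:380,0:260],None,fx=2,fy=2,interpolation=cv2.INTER_CUBIC)[:, :])
a=v[0][:,:400];b=v[1]
top=np.hstack([v[0][:,:280],v[1][:,:520]]);bt=cv2.resize(sc[140:255,210:430],None,fx=2.6,fy=2.6,interpolation=cv2.INTER_CUBIC);bt=cv2.copyMakeBorder(bt,0,0,0,800-bt.shape[1],0)
cv2.imwrite('pics/fin.png',np.vstack([top,bt])[:,:,::-1]);print(np.vstack([top,bt]).shape)
```

```text
34.3667 [0.51869483 0.19038884 0.41742489]
(599, 800, 3)
```

View pics/fin.png

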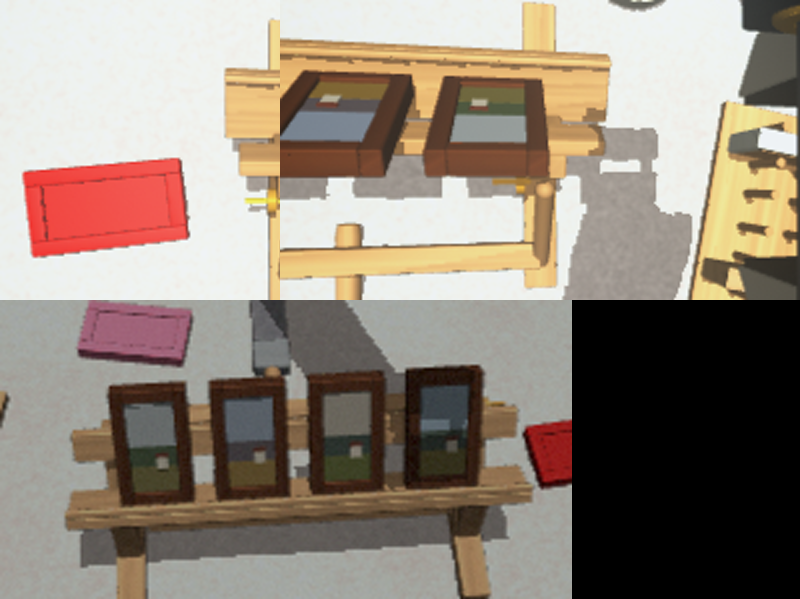

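The final row looks right in both views. The lip ends are at B(112,264) and A(165,258) in the rotated views. A numeric check of the ledge ends against the outer picture edges follows.

Run:
```python
from h import *
import st
for t,rg,pg in(('A',(-232,-205),(-178,-90)),('B',(205,232),(92,180))):
    d=np.load(f'pics/wrist{t}.npy',allow_pickle=True).item();im=d['im'].astype(np.float32)
    for nm,x,z,r in(('lip',24.6,113.4,rg),('ledge',12,97,rg),('top',-52.2,198.4,pg)):
        o=[]
        for y in np.arange(r[0],r[1],1.5):
            u=proj(d['c'],(st.o+st.e.T@np.array([x,y,z]))/1000)
            px=cv2.getRectSubPix(im,(1,1),(float(u[0]),float(u[1])))[0,0];o.append(f'{y:.1f}:{px[0]:.0f}/{px[2]:.0f}')
        print(t,nm,*o)
```

```text
A lip -232.0:240/236 -230.5:240/236 -229.0:240/237 -227.5:239/238 -226.0:239/240 -224.5:239/240 -223.0:239/238 -221.5:236/230 -220.0:221/164 -218.5:236/139 -217.0:239/136 -215.5:239/136 -214.0:240/134 -212.5:240/134 -211.0:239/134 -209.5:238/133 -208.0:238/133 -206.5:238/133
A ledge -232.0:240/235 -230.5:239/236 -229.0:239/236 -227.5:239/235 -226.0:239/234 -224.5:239/235 -223.0:237/235 -221.5:227/214 -220.0:216/160 -218.5:225/118 -217.0:234/125 -215.5:234/124 -214.0:234/123 -212.5:234/123 -211.0:234/124 -209.5:234/124 -208.0:233/123 -206.5:233/122
A top -178.0:233/119 -176.5:233/119 -175.0:234/121 -173.5:233/118 -172.0:226/113 -170.5:152/76 -169.0:115/54 -167.5:127/56 -166.0:128/55 -164.5:130/57 -163.0:128/56 -161.5:126/56 -160.0:122/55 -158.5:112/53 -157.0:115/53 -155.5:125/55 -154.0:125/55 -152.5:125/55 -151.0:124/55 -149.5:124/55 -148.0:125/55 -146.5:124/55 -145.0:124/54 -143.5:124/54 -142.0:124/54 -140.5:124/54 -139.0:124/54 -137.5:124/53 -136.0:123/53 -134.5:123/54 -133.0:122/53 -131.5:122/54 -130.0:121/53 -128.5:121/53 -127.0:122/54 -125.5:121/53 -124.0:121/53 -122.5:120/53 -12
[... 843 characters left out ...]
5.0:154/139 96.5:151/136 98.0:152/138 99.5:149/133 101.0:107/76 102.5:82/44 104.0:80/44 105.5:79/42 107.0:78/43 108.5:77/43 110.0:77/43 111.5:76/43 113.0:74/43 114.5:81/44 116.0:80/43 117.5:81/44 119.0:81/44 120.5:81/43 122.0:80/43 123.5:81/44 125.0:80/44 126.5:81/44 128.0:81/44 129.5:82/44 131.0:82/45 132.5:81/44 134.0:81/44 135.5:81/44 137.0:82/44 138.5:82/44 140.0:82/45 141.5:82/45 143.0:82/45 144.5:83/45 146.0:82/45 147.5:82/45 149.0:82/46 150.5:82/46 152.0:82/46 153.5:84/47 155.0:83/46 156.5:82/47 158.0:81/47 159.5:87/48 161.0:87/49 162.5:89/49 164.0:109/52 165.5:121/54 167.0:121/55 168.5:114/54 170.0:87/51 171.5:80/52 173.0:147/76 174.5:220/109 176.0:225/111 177.5:225/112 179.0:224/111
```

The ledge ends are at -220.2 and +219.2, and the row's outer edges are at -170.6 and +170.3, so the row is centred within about 0.5 mm. The robot is clear, so I'll hand it in.

```bash
python3 -c "
from cell import job;print(job.sign_off())"
```

```text
the job is handed in; nothing more can be done
None
```

The job is handed in after about 34 s: all four paintings stand in one row on the ledge, painted side out, with gaps of about 20 mm and the row centred to within about 0.5 mm by the final wrist-camera check; picture_left and picture_middle each slipped back about 20 mm once and were re-slid.

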